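# Pin the plate stack of a bench filter

## Robot

A 7-joint arm with a two-finger parallel gripper is mounted at the origin on the work surface. World frame = base frame: x ahead of the robot, y to its left, z up, the work surface at z = 0. Lengths are in m, angles in rad, forces in N, time in s.
With the tool pointing down it reaches from about 0.425 to 0.875 m from the base axis. Payload 4.7 kg.
Tool frame: the origin (TCP) lies on the mounting face of the last link; the fingertips stand 182 mm ahead of it and the grasp point (between the pads) lies 164 mm ahead of it; z points along the fingers, y is the direction in which the jaws open and shut (so a half turn about z gives the same grasp; the last joint's range is limited). The gripper opens to 87 mm and grips with 3 to 60 N. Pads are 19 mm wide; open, the fingers measure 117 mm over their backs; the gripper's body (75 mm by 190 mm) begins 51 mm behind the grasp point.
Start: joints at [-1.283, 0.321, -0.07, 1.45, 0.023, 1.371, -0.057], TCP at [0.176, 0.626, 0.405] pointing down, gripper open.
Joint ranges: [-2.86, 2.86], [-0.3, 2.09], [-1.38, 1.24], [0.06, 2.45], [-1.56, 4.7], [0.09, 2.05], [-2.69, 2.69]. Speed limits (rad/s): [2.57, 2.57, 3.14, 3.14, 3.14, 3.14, 3.14].

## Interface

Orientations are given as a rotation vector (axis times angle).
In Python, from bench import ctrl gives the robot as it stands. The module is installed in compiled form; this text tells all that it offers.
- The arm moves only by the tool play_rows, never from a script. Its argument "targets" is text: rows parted by semicolons, each of 7 numbers parted by spaces: the shift along the tool's x, y, z in cm, then the turn, a rotation vector about the tool's x, y, z in rad, then the opening, from -1 (shut) to 1 (fully open). In form: x y z ax ay az grip; .... A call has 1 to 20 rows; each row shifts and turns the pose as measured when the row begins, along the tool's axes as they then stand; what a row does not reach is not made up. A row lasts 1/8 s, in which the tool goes at most 62.5 mm and 10.7 degrees, less where a joint would pass 70% of its speed; a pose out of reach is approached as far as the arm can. A call is refused whole if a number of a shift passes 6.25 or a number of a turn 0.188, either way. A call with a gripper value outside its range is refused whole. The fingers move at their own pace and stop on an object; "newtons" is the grip in N (left out, the last holds). Time passes only in rows, so rows that do not move let the fingers close. It gives the time, the measured TCP pose, the force and the opening at its end, in the units of the state.
- ctrl.get_state(): the state, without advancing time (a new reading comes with each control period).
- ctrl.get_image(name): name is "scene" or "side" or "wrist"; returns a dict with "pixels" (480x640x3 uint8, blue, green, red), "depth" (480x640 float32, m along the optical axis (not along the pixel's ray), 0 where there is no reading), "intrinsics" (3x3 intrinsics, pixels), "R" (3x3) and "t" (3): a world point X has camera coordinates R X + t. Camera axes: x right, y down, z forward; pixel columns grow to the right and rows downward; lengths in m; the calibration is good to about 2 mm. A picture is of the moment at which its call begins.
- ctrl.close_job(): hands the job in, once; it reports no verdict.
The state is a dict: "time": time; "joint_positions": joint angles; "qd": joint speeds; "joint_torque": joint torques, N m; "position": TCP position; "tool_rot": TCP orientation; "ft_force": force on the tool from outside, world axes, zero at the start; "torque": the same for the moment, N m; "grip_width": opening from 0.0 (shut) to 1.0 (fully open).
Only numpy, scipy, OpenCV 4.12 (cv2) and the standard library are available. Lean on these libraries where they do the work, as an engineer would, in place of code of your own. Each camera call takes 0.05 s, during which the arm holds its last target.

## Task

The two filter plates lying on the filter base have slid out of line. Square both up with the base, with all their centre holes over the hole in the base and each plate's grip fin still on the side where it is now, then take the tie pin from its stand and put it down through both plates into the base until its collar rests on the upper plate, and let go. Leave the beaker and the jar where they stand.

Things in the scene. Friction and masses are not known exactly. Their poses are not given: they have to be found in the camera images.
- base: fixed aluminium base block of the filter, 120 x 120 x 50 mm, on the bench. Origin: centre of its underside; z up, x and y along its edges; may be turned up to about 17 degrees. The plates lie on its top face.
- base_hole (a point): centre of the mouth of the base's upright blind hole, 20 mm wide and 46 mm deep, in the middle of its top face, 50 mm above the bench. Axes as the base's.
- lower_plate: The lower grey plastic filter plate, 120 x 120 x 12 mm, 250 g, loose, with a 20 mm hole through its centre; lies flat on the base, out of line. A lug 30 mm wide, 12 mm thick, runs out from its +y (left) edge, ending 129 mm from the hole axis. On it stands a flat grip fin, 14 mm thick (x), 30 mm long (y), 35 mm high. Origin: hole axis, at the underside; x, y along the edges.
- lower_plate_hole (a point): centre of the hole at the lower plate's upper face, 12 mm above the plate's origin
- upper_plate: The upper grey plastic filter plate, 120 x 120 x 12 mm, 250 g, loose, with a 20 mm hole through its centre; lies flat on the lower plate, underside 62 mm above the bench, out of line. A lug 30 mm wide, 12 mm thick, runs out from its -y (right) edge, ending 129 mm from the hole axis. On it stands a flat grip fin, 14 mm thick (x), 30 mm long (y), 35 mm high. Origin: hole axis, at the underside; x, y along the edges.
- upper_plate_hole (a point): centre of the hole at the upper plate's upper face, 12 mm above the plate's origin
- lower_fin (a point): middle of the top of the lower plate's grip fin, 47 mm above the plate's origin, +112 mm in its y
- upper_fin (a point): middle of the top of the upper plate's grip fin, 47 mm above the plate's origin, -112 mm in its y
- tie_pin: loose steel pin, 106 mm long, 150 g, upright in its stand. From below: shank 14 mm across, 60 mm long, its lowest 14 mm tapering to a 6 mm tip; collar 34 mm across, 6 mm thick; round grip 24 mm across, 40 mm tall. Origin: centre of the tip; z towards the grip. When seated on the aligned stack its tip is 36 mm below the base hole's mouth.
- pin_tip (a point): the pin's lower tip (same point as the pin's origin)
- pin_stand: fixed grey block, 60 x 60 x 64 mm, with a 17 mm upright hole through its middle; the pin stands in it with its collar resting on the block's top. Origin: centre of the underside.
- beaker: bystander: loose glass beaker, 70 mm across, 90 mm tall, origin at the centre of its underside; leave it where it is
- jar: bystander: loose amber glass jar with a lid, 66 mm across, 85 mm tall, origin at the centre of its underside; leave it where it is. (Farther right and nearer the robot, outside the working area, a fixed wire rack of test tubes 118 mm tall also stands.)
Not all that is in view belongs to the job. There is more than one size of the tie_pin; the job needs the middle-sized.

How it is judged:
At the end, for the whole second after the job is handed in: Plates flat on the base in order (4 mm, 0.05 rad), fins on their own sides, holes within 8 mm of the base's hole, edges within 0.17 rad of the base's; pin upright (0.08 rad) through both, tip within 5 mm of the base hole's axis and at least 32 mm below its mouth; all at rest (horizontal distance between each of lower_plate_hole, upper_plate_hole and base_hole below 0.008 m and angle between the x axis of each of lower_plate, upper_plate and the x axis of base, either way round below 0.17 rad and angle between each of lower_plate, upper_plate's own z axis and vertical below 0.05 rad and z of lower_plate in the frame of base_hole between -0.004 and 0.004 m and linear speed of each of lower_plate, upper_plate, tie_pin below 0.01 m/s and z of upper_plate in the frame of base_hole between 0.008 and 0.016 m and horizontal distance between pin_tip and base_hole below 0.005 m and z of pin_tip in the frame of base_hole below -0.032 m and angle between tie_pin's own z axis and vertical below 0.08 rad and y of lower_fin in the frame of base above 0 m and y of upper_fin in the frame of base below 0 m); the robot touches nothing.
It fails at once if the beaker or the jar was moved more than 30 mm or tipped (distance of any of beaker, jar from where it was at the start of the episode above 0.03 m or angle between any of beaker, jar's own z axis and vertical above 0.4 rad).
It also fails if it takes over 59 s, if anything falls off the work surface, if the arm or the gripper's body presses on something with over 40 N, if the wrist force passes 120 N, or if a joint passes its speed limit or range.

## Working session

There is one attempt and no reset: what is moved stays moved. The work goes in short steps, Python scripts to look and compute and a tool call to move; the robot and the scene stay as the last step left them, time stands still between calls to the robot, and variables do not carry over. Pictures are saved under pics/ and viewed, and the job is handed in when it is done.

Besides the shell and the picture viewer there is one more tool, called after ">>>" as a command line: name --argument value ..., lists and objects as JSON in quotes. play_rows: Moves the arm, as the interface text tells. Its arguments: {"type":"object","properties":{"targets":{"type":"string"},"newtons":{"type":"number"}},"required":["targets"]}

```bash
mkdir -p pics; cat > h.py <<'E'
import numpy as np,cv2
from bench import ctrl
from scipy.spatial.transform import Rotation as Ro
def grab(n,f=None):
    d=ctrl.get_image(n)
    if f: cv2.imwrite('pics/'+f,d['pixels']); np.savez('pics/'+f+'.npz',**d)
    return d
def cloud(d):
    z=d['depth'];K=d['intrinsics'];v,u=np.mgrid[:480,:640]
    P=np.stack([(u-K[0,2])/K[0,0]*z,(v-K[1,2])/K[1,1]*z,z],-1)
    W=(P-d['t'])@d['R']
    W[z==0]=np.nan
    return W
E
python3 - <<'E'
from h import *
for n in('scene','side','wrist'):
    d=grab(n,n+'0.png');print(n,d['R'].round(3).tolist(),d['t'].round(3),d['intrinsics'][0])
s=ctrl.get_state();print(s)
E
```

```text
scene [[-0.889, 0.459, 0.005], [0.335, 0.656, -0.677], [-0.314, -0.6, -0.736]] [ 0.434 -0.094  1.307] [536.22096763   0.         314.88410302]
side [[0.775, -0.632, -0.021], [-0.399, -0.463, -0.792], [0.491, 0.622, -0.61]] [-0.389  0.248  0.878] [468.4044149    0.         321.48262577]
wrist [[0.27, 0.963, -0.0], [0.922, -0.259, 0.29], [0.279, -0.078, -0.957]] [-0.649 -0.035  0.391] [377.13819798   0.         319.08958043]
{'time': 0.15, 'joint_positions': array([-1.282904  ,  0.32164029, -0.07008193,  1.45140438,  0.02257803,
        1.37078466, -0.05688574]), 'qd': array([-0.00131784, -0.00176514,  0.0014686 , -0.00247165,  0.00075182,
       -0.00117551,  0.00135861]), 'joint_torque': array([-8.16637585e-04, -4.91794968e+01, -4.05162368e-01, -3.12880719e+01,
       -6.40405202e-02,  4.03282663e-02,  8.82131189e-05]), 'position': array([0.17573532, 0.6256331 , 0.40391578]), 'tool_rot': array([-4.28662257e-01, -3.11207552e+00,  2.26852689e-03]), 'ft_force': array([ 0.32185857, -0.22039561,  0.63752678]), 'torque': array([ 0.00126767,  0.01319687, -0.00049976]), 'grip_width': 0.9969518048689089}
```

View pics/scene0.png

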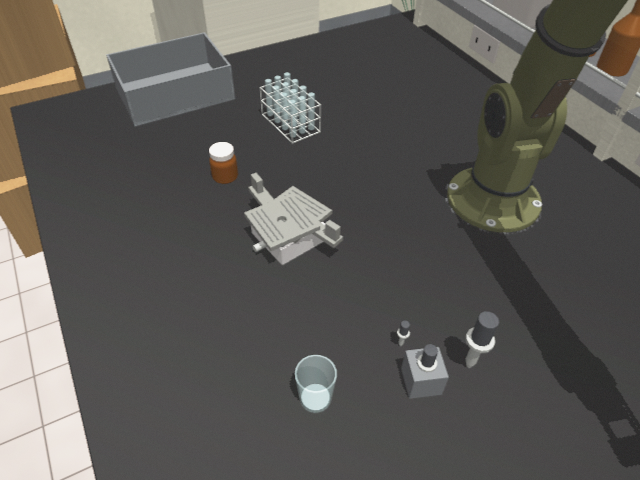

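View pics/side0.png

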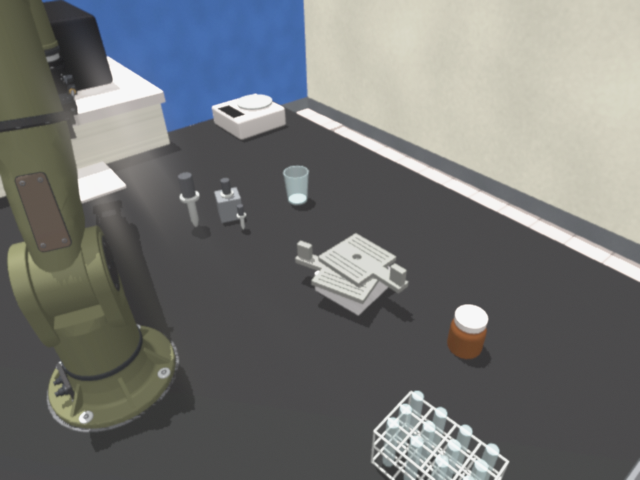

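View pics/wrist0.png

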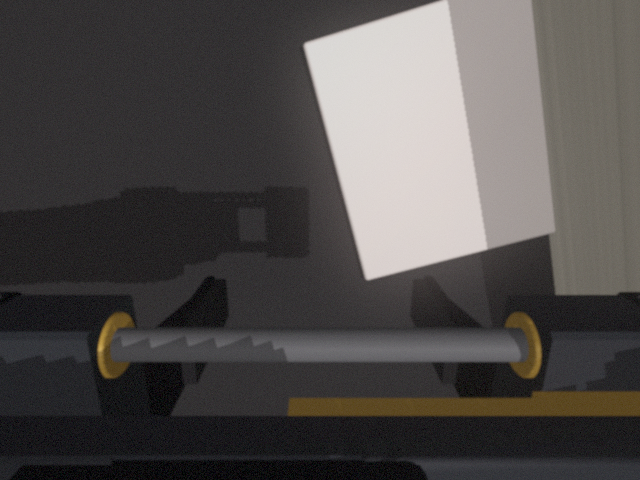

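Scene: filter stack around (290,222) with the jar at (223,163) and the beaker at (316,385). Pins: small loose one (403,333), one in the stand (428,357), large loose one (481,340). The one in the stand is the middle-sized candidate. I'll crop it closely and measure.

```bash
python3 - <<'E'
import numpy as np,cv2
from h import cloud
for n in('scene','side'):
    d=dict(np.load(f'pics/{n}0.png.npz'));W=cloud(d);p=d['pixels']
    if n=='scene': crops=[(230,165,130,110),(380,300,130,110)]
    else: crops=[(290,225,130,100),(165,160,160,90)]
    ims=[cv2.resize(p[y:y+h,x:x+w],(800,int(800*h/w)),interpolation=cv2.INTER_CUBIC)[:600] for x,y,w,h in crops]
    for i,m in enumerate(ims): cv2.imwrite(f'pics/{n}c{i}.png',m)
    pts={'scene':[(481,320),(430,349),(405,325),(481,341),(428,361),(403,333),(415,357),(440,357),(222,150),(316,400),(257,180),(332,228),(332,233)],'side':[(186,176),(226,182),(241,210),(234,196),(220,196),(305,245),(398,268),(470,315)]}[n]
    for u,v in pts: print(n,u,v,W[v,u].round(3))
E
```

```text
scene 481 320 [0.353 0.332 0.155]
scene 430 349 [0.438 0.32  0.11 ]
scene 405 325 [0.43  0.243 0.072]
scene 481 341 [0.353 0.347 0.112]
scene 428 361 [0.445 0.329 0.09 ]
scene 403 333 [0.434 0.246 0.054]
scene 415 357 [0.446 0.301 0.061]
scene 440 357 [nan nan nan]
scene 222 150 [ 0.55  -0.371  0.083]
scene 316 400 [0.637 0.29  0.057]
scene 257 180 [ 0.527 -0.206  0.107]
scene 332 228 [ 0.444 -0.012  0.095]
scene 332 233 [ 0.444 -0.011  0.081]
side 186 176 [0.339 0.322 0.155]
side 226 182 [0.434 0.305 0.108]
side 241 210 [0.426 0.228 0.063]
side 234 196 [0.448 0.3   0.062]
side 220 196 [0.418 0.321 0.064]
side 305 245 [ 0.437 -0.027  0.097]
side 398 268 [ 0.524 -0.218  0.108]
side 470 315 [ 0.548 -0.378  0.085]
```

View pics/scenec0.png

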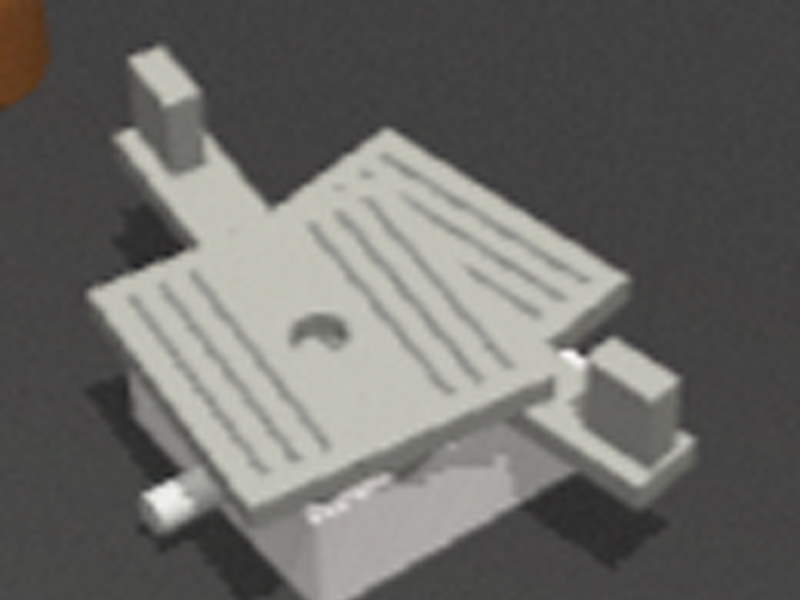

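View pics/scenec1.png

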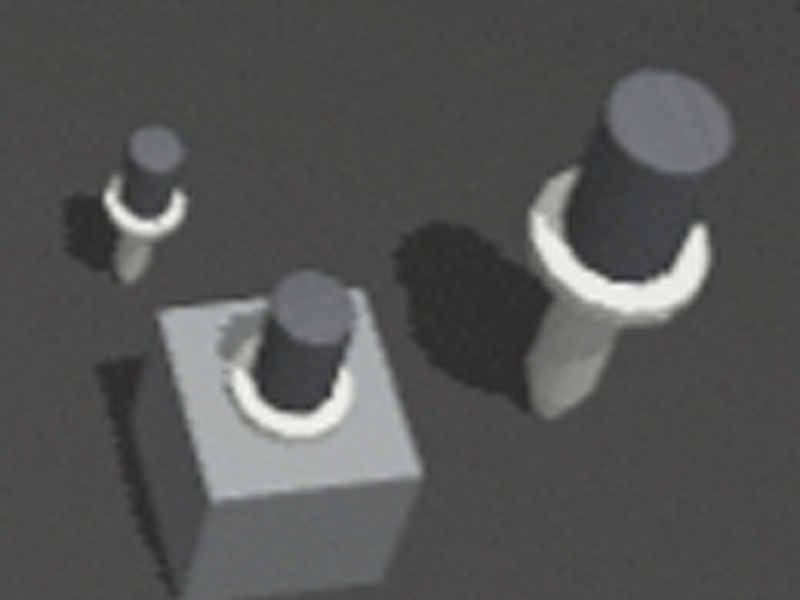

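View pics/sidec0.png

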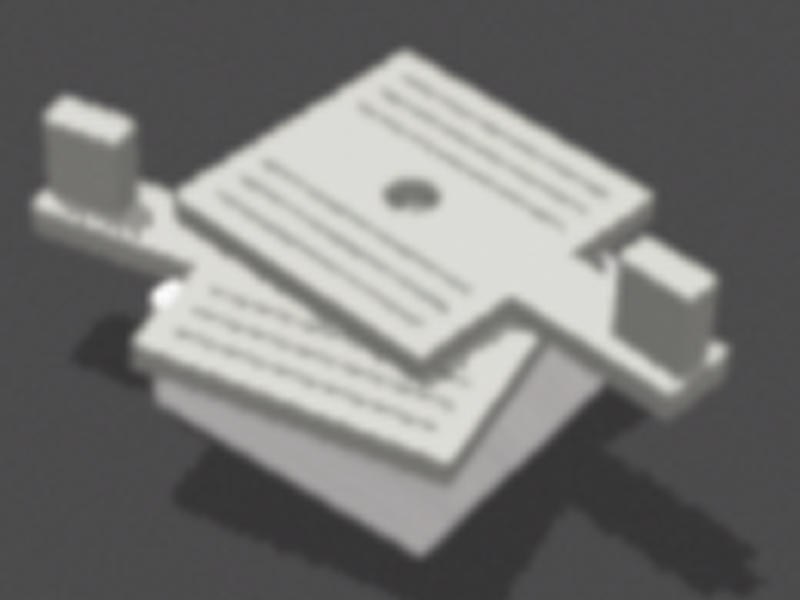

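The pin standing in the block at (428,357) has top z≈0.110 and collar top ≈0.07, which fits 64+46 mm. So it is the middle one; the loose ones are 0.072 and 0.155 high. Next I'll measure the stack from both views.

```bash
cat >> h.py <<'E'
def rect(Wp,zlo,zhi,box):
    m=(Wp[...,2]>zlo)&(Wp[...,2]<zhi)&(Wp[...,0]>box[0])&(Wp[...,0]<box[1])&(Wp[...,1]>box[2])&(Wp[...,1]<box[3])
    return m
def ray(d,u,v,z):
    K=d['intrinsics'];r=d['R'].T@np.array([(u-K[0,2])/K[0,0],(v-K[1,2])/K[1,1],1]);c=-d['R'].T@d['t']
    return c+r*(z-c[2])/r[2]
def proj(d,X):
    c=np.asarray(X)@d['R'].T+d['t'];K=d['intrinsics'];return c[...,:2]/c[...,2:]*[K[0,0],K[1,1]]+K[:2,2]
def tool():
    s=ctrl.get_state();return s['position'],Ro.from_rotvec(s['tool_rot']),s
E
python3 - <<'E'
from h import *
box=(.38,.62,-.27,.05)
for n in('scene','side'):
    d=dict(np.load(f'pics/{n}0.png.npz'));W=cloud(d)
    for nm,a,b in(('fins',.085,.12),('upper',.069,.079),('low',.057,.067)):
        m=rect(W,a,b,box);N,l,st,ce=cv2.connectedComponentsWithStats(m.astype('u1'))
        for i in range(1,N):
            if st[i,4]<15: continue
            P=W[l==i]; r=cv2.minAreaRect((P[:,:2]*1000).astype('f4')); print(n,nm,st[i,4],P.mean(0).round(3),r)
    m=rect(W,.066,.08,(.36,.5,.24,.4))
    for a,b,nm in((.055,.068,'stand'),(.100,.12,'pintop')):
        P=W[rect(W,a,b,(.38,.5,.24,.38))]; print(n,nm,len(P),P.mean(0).round(3),cv2.minAreaRect((P[:,:2]*1000).astype('f4')))
d=dict(np.load('pics/scene0.png.npz'));print(ray(d,230+318*130/800,165+330*110/677,.074))
d=dict(np.load('pics/side0.png.npz'));print(ray(d,290+412*130/800,225+195*100/615,.074))
p,R,s=tool();d=dict(np.load('pics/wrist0.png.npz'));c=-d['R'].T@d['t'];print('camtool',R.inv().apply(c-p),R.inv().as_matrix()@d['R'].T)
E
```

```text
scene fins 142 [ 0.527 -0.211  0.101] ((526.0408325195312, -214.66688537597656), (15.531074523925781, 34.06754684448242), 4.522608757019043)
scene fins 125 [ 0.441 -0.017  0.094] ((440.09112548828125, -20.00946617126465), (17.3330078125, 32.86975860595703), 16.602550506591797)
scene upper 2509 [ 0.52  -0.109  0.073] ((519.66845703125, -137.31588745117188), (121.73060607910156, 193.26840209960938), 4.184422016143799)
scene upper 44 [ 0.442 -0.013  0.074] ((443.7345275878906, -13.830816268920898), (14.434819221496582, 30.462560653686523), 47.075225830078125)
scene low 943 [ 0.454 -0.099  0.062] ((492.924560546875, -83.58436584472656), (179.6278839111328, 193.5758819580078), 18.99456787109375)
scene low 19 [ 0.54  -0.202  0.064] ((539.0283813476562, -199.44802856445312), (2.681983470916748, 55.086769104003906), 3.2761707305908203)
scene low 33 [ 0.515 -0.11   0.063] ((514.4736938476562, -110.47679138183594), (14.173907279968262, 13.363227844238281), 20.402799606323242)
scene stand 851 [0.444 0.323 0.063] ((430.0414123535156, 299.79290771484375), (106.858154296875, 61.55851364135742), 69
[... 1119 characters left out ...]
72838115692139)
side low 47 [ 0.513 -0.222  0.064] ((513.4586181640625, -223.13272094726562), (25.649011611938477, 49.38422775268555), 39.27895736694336)
side stand 263 [0.432 0.307 0.063] ((429.207763671875, 297.40570068359375), (107.1988525390625, 60.1837158203125), 69.50835418701172)
side pintop 61 [0.435 0.313 0.107] ((436.36090087890625, 316.0676574707031), (22.992828369140625, 22.91279411315918), 69.62007904052734)
[ 0.516275   -0.10292515  0.074     ]
[ 0.51419161 -0.10963621  0.074     ]
camtool [ 0.08024021 -0.00032124  0.01978597] [[ 1.95045114e-04 -9.57146572e-01 -2.89603871e-01]
 [ 9.99999274e-01 -1.57577041e-04  1.19428409e-03]
 [-1.18873985e-03 -2.89603894e-01  9.57145846e-01]]
```

```bash
cat >> h.py <<'E'
def plan(x,y,z,az,n,polar=False,grip=1,show=True):
    """az: azimuth (rad) of tool y, tool pointing down; TCP target"""
    p,R,s=tool()
    ya=R.as_matrix()[:,1]; a0=np.arctan2(ya[1],ya[0])
    da=(az-a0+np.pi/2)%np.pi-np.pi/2
    def T(f):
        if polar:
            r=(1-f)*np.hypot(p[0],p[1])+f*np.hypot(x,y); t=(1-f)*np.arctan2(p[1],p[0])+f*np.arctan2(y,x); q=np.array([r*np.cos(t),r*np.sin(t),(1-f)*p[2]+f*z])
        else: q=(1-f)*p+f*np.array([x,y,z])
        a=a0+da*f
        return q,Ro.from_matrix(np.array([[-np.sin(a),np.cos(a),0],[np.cos(a),np.sin(a),0],[0,0,-1]]).T)
    q0,R0=p,R;out=[]
    for i in range(1,n+1):
        q,Rn=T(i/n)
        sh=R0.inv().apply(q-q0)*100;tr=(R0.inv()*Rn).as_rotvec()
        out.append(' '.join('%g'%v for v in list(sh.round(2))+list(tr.round(3))+[grip])); q0,R0=q,Rn
    print('az0 %.4f da %.4f'%(a0,da),'dist',np.linalg.norm(np.array([x,y,z])-p).round(4)); print('; '.join(out))
def st():
    p,R,s=tool();M=R.as_matrix();print('t',round(s['time'],2),'p',p.round(4),'az',np.arctan2(M[1,1],M[0,1]).round(4),'z',M[:,2].round(3),'F',s['ft_force'].round(1),'g',round(s['grip_width'],3),'q',s['joint_positions'].round(2))
E
python3 -c "
from h import *
st();plan(.495,-.145,.42,0,20,True)"
```

```text
t 0.15 p [0.1757 0.6256 0.4039] az 1.297 z [-0.    -0.001 -1.   ] F [ 0.3 -0.2  0.6] g 0.997 q [-1.28  0.32 -0.07  1.45  0.02  1.37 -0.06]
az0 1.2970 da -1.2970 dist 0.8343
-5.08 -0.87 -0.08 -0.001 0 0.065 1; -5.02 -0.94 -0.08 0 0 0.065 1; -4.95 -1.01 -0.08 0 0 0.065 1; -4.88 -1.07 -0.08 0 0 0.065 1; -4.81 -1.14 -0.08 0 0 0.065 1; -4.74 -1.2 -0.08 0 0 0.065 1; -4.67 -1.26 -0.08 0 0 0.065 1; -4.6 -1.32 -0.08 0 0 0.065 1; -4.53 -1.38 -0.08 0 0 0.065 1; -4.46 -1.43 -0.08 0 0 0.065 1; -4.39 -1.49 -0.08 0 0 0.065 1; -4.31 -1.54 -0.08 0 0 0.065 1; -4.24 -1.59 -0.08 0 0 0.065 1; -4.16 -1.64 -0.08 0 0 0.065 1; -4.09 -1.69 -0.08 0 0 0.065 1; -4.01 -1.73 -0.08 0 0 0.065 1; -3.94 -1.77 -0.08 0 0 0.065 1; -3.86 -1.81 -0.08 0 0 0.065 1; -3.78 -1.85 -0.08 0 0 0.065 1; -3.7 -1.89 -0.08 0 0 0.065 1
```

>>> play_rows --targets "-5 -0.9 -0.1 0 0 0.065 1; -5 -0.95 -0.1 0 0 0.065 1; -5 -1 -0.1 0 0 0.065 1; -4.9 -1.1 -0.1 0 0 0.065 1; -4.8 -1.1 -0.1 0 0 0.065 1; -4.7 -1.2 -0.1 0 0 0.065 1; -4.7 -1.25 -0.1 0 0 0.065 1; -4.6 -1.3 -0.1 0 0 0.065 1; -4.5 -1.4 -0.1 0 0 0.065 1; -4.5 -1.4 -0.1 0 0 0.065 1; -4.4 -1.5 -0.1 0 0 0.065 1; -4.3 -1.5 -0.1 0 0 0.065 1; -4.2 -1.6 -0.1 0 0 0.065 1; -4.2 -1.6 -0.1 0 0 0.065 1; -4.1 -1.7 -0.1 0 0 0.065 1; -4 -1.7 -0.1 0 0 0.065 1; -3.9 -1.8 -0.1 0 0 0.065 1; -3.9 -1.8 -0.1 0 0 0.065 1; -3.8 -1.85 -0.1 0 0 0.065 1; -3.7 -1.9 -0.1 0 0 0.065 1"

```text
time: 2.65
position: [0.4876, -0.1677, 0.4197]
tool_rot: [-2.263, -2.178, 0.016]
ft_force: [-0.1, 0.2, 0.8]
grip_width: 0.997
```

```bash
python3 -c "
from h import *
st();plan(.495,-.145,.42,0,5)"
```

```text
t 2.65 p [ 0.4876 -0.1677  0.4197] az -0.0385 z [-0.008 -0.007 -1.   ] F [-0.1  0.2  0.8] g 0.997 q [-0.36  0.02  0.65  1.78 -0.    1.36  0.25]
az0 -0.0385 da 0.0385 dist 0.0239
0.46 0.13 -0.01 -0.008 0.007 -0.008 1; 0.46 0.13 -0.01 0 0 -0.008 1; 0.46 0.14 -0.01 0 0 -0.008 1; 0.46 0.14 -0.01 0 0 -0.008 1; 0.46 0.14 -0.01 0 0 -0.008 1
```

>>> play_rows --targets "1.2 0.35 0 0 0 -0.02 1; 1.2 0.35 0 0 0 -0.02 1; 0 0 0 0 0 0 1"

```text
time: 3.02
position: [0.4942, -0.1455, 0.4194]
tool_rot: [-2.223, -2.218, 0.016]
ft_force: [0.1, 0.6, -0.2]
grip_width: 1.001
```

```bash
python3 -c "
from h import *
grab('wrist','w1.png');grab('scene','s1.png');st()"
```

```text
t 3.12 p [ 0.494  -0.1465  0.4194] az -0.0034 z [-0.008 -0.007 -1.   ] F [-0.4 -0.8 -0.2] g 1.0 q [-0.38  0.02  0.63  1.78 -0.    1.36  0.24]
```

View pics/w1.png

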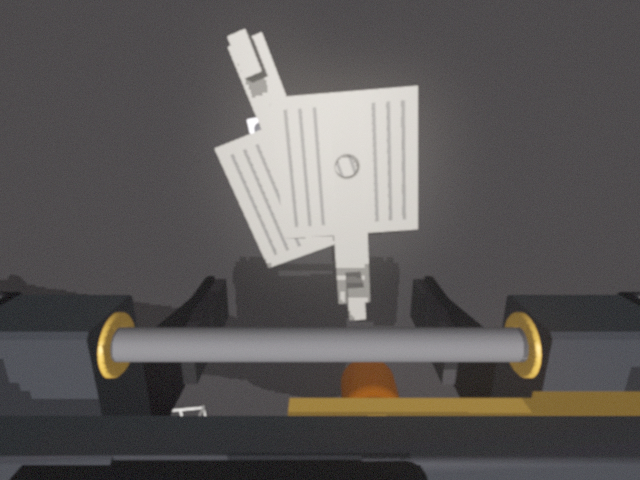

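```bash
python3 - <<'E'
from h import *
d=dict(np.load('pics/w1.png.npz'));W=cloud(d)
box=(.38,.62,-.28,.06)
for nm,a,b in(('fin',.085,.12),('upper',.069,.079),('low',.057,.067),('base',.04,.055),('mid',.02,.045)):
    m=rect(W,a,b,box);N,l,stt,ce=cv2.connectedComponentsWithStats(m.astype('u1'))
    for i in range(1,N):
        if stt[i,4]<12: continue
        P=W[l==i]; print(nm,stt[i,4],'px',ce[i].round(0),P.mean(0).round(3),cv2.minAreaRect((P[:,:2]*1000).astype('f4')))
print(ray(d,346.5,166,.074))
p=d['pixels'];cv2.imwrite('pics/w1c.png',cv2.resize(cv2.convertScaleAbs(p[20:330,190:450],alpha=1.1),None,fx=2.4,fy=1.9,interpolation=cv2.INTER_CUBIC))
p=d['pixels'][130:200,310:380];cv2.imwrite('pics/w1h.png',cv2.resize(cv2.convertScaleAbs(p,alpha=1.0),None,fx=8,fy=8,interpolation=cv2.INTER_CUBIC))
E
```

```text
fin 979 px [246.  54.] [ 0.438 -0.021  0.097] ((436.9647216796875, -20.393447875976562), (14.244220733642578, 30.581199645996094), 20.6473445892334)
fin 741 px [356. 298.] [ 0.523 -0.213  0.106] ((523.117919921875, -216.35397338867188), (13.99316692352295, 31.403411865234375), 4.276246070861816)
upper 91 px [259.  64.] [ 0.443 -0.025  0.074] ((443.3629455566406, -20.919803619384766), (32.91830062866211, 12.624444007873535), 86.11357116699219)
upper 21323 px [348. 170.] [ 0.515 -0.109  0.074] ((517.2506713867188, -139.12518310546875), (119.85317993164062, 188.9193878173828), 4.29234504699707)
low 7952 px [263. 171.] [ 0.442 -0.112  0.062] ((442.62860107421875, -101.1099853515625), (74.31797790527344, 191.0593719482422), 19.293127059936523)
low 397 px [347. 166.] [ 0.515 -0.105  0.063] ((515.3553466796875, -105.46061706542969), (18.70134925842285, 19.09540367126465), 89.90673065185547)
base 153 px [254. 125.] [ 0.433 -0.071  0.051] ((432.55059814453125, -71.00188446044922), (10.777120590209961, 11.884986877441406), 19.030508041381836)
[ 0.51440602 -0.10439413  0.074     ]
```

View pics/w1c.png

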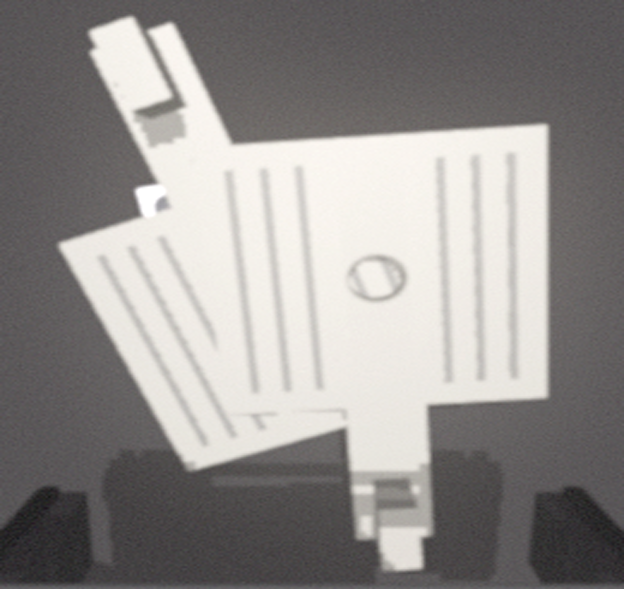

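View pics/w1h.png

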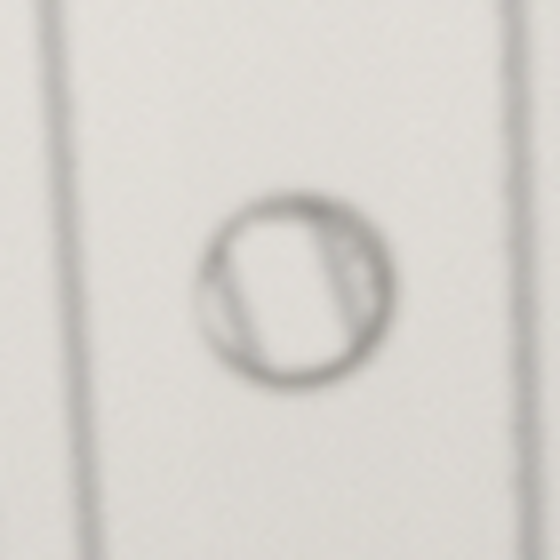

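```bash
python3 - <<'E'
from h import *
from matplotlib import pyplot as plt
E
python3 - <<'E'
from h import *
can=np.zeros((600,600,3),'u1')+255
for n,c in(('scene0',(255,0,0)),('side0',(0,0,255)),('s1',(0,160,0))):
    d=dict(np.load(f'pics/{n}.png.npz'));W=cloud(d)
    m=rect(W,.008,.046,(.38,.62,-.24,.03)); P=W[m]; print(n,len(P))
    np.save('pics/b_'+n,P)
    for q in P: 
        cv2.circle(can,(int((q[0]-.38)*2400),int(599-(q[1]+.23)*2400)),2,c,-1)
cv2.imwrite('pics/base.png',can)
E
```

```text
scene0 614
side0 440
s1 614Traceback (most recent call last):
  File "<stdin>", line 2, in <module>
ModuleNotFoundError: No module named 'matplotlib'
```

View pics/base.png

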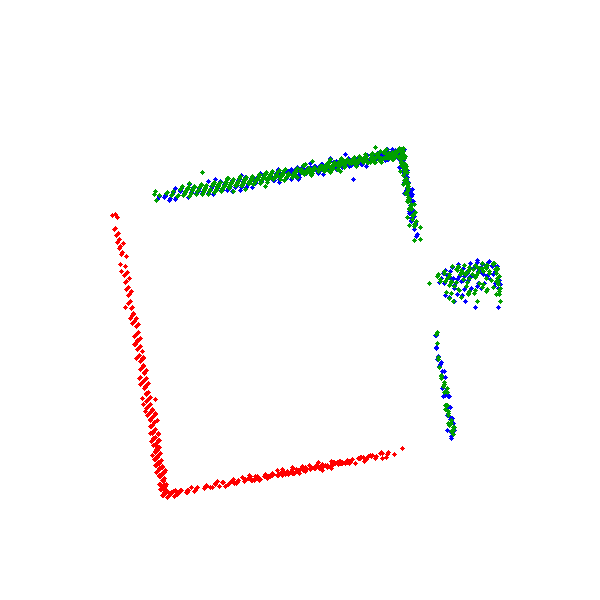

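```bash
python3 - <<'E'
from h import *
from scipy.optimize import least_squares
def fit(P,sides,x0):
    def f(v):
        c,s=np.cos(v[2]),np.sin(v[2]);q=P[:,:2]-v[:2];a=q[:,0]*c+q[:,1]*s;b=-q[:,0]*s+q[:,1]*c
        r=np.stack([ (a-.06) if 'x' in sides else a+.06,(b-.06) if 'y' in sides else b+.06],1)
        i=np.abs(r).argmin(1);return r[np.arange(len(r)),i]
    o=least_squares(f,x0,loss='soft_l1',f_scale=.001);return o.x,np.median(abs(f(o.x)))
for n in('scene0','side0'):
    P=np.load(f'pics/b_{n}.npy')
    P=P[~((P[:,0]>.555)&(P[:,1]<-.095)&(P[:,1]>-.125))]
    print(n,fit(P,'xy' if n=='scene0' else '',[.49,-.11,.16]))
# upper-plate hole: ellipse fit / pose fit in each camera by silhouettes
E
```

```text
scene0 (array([ 0.49970438, -0.11403998,  0.18335777]), np.float64(0.0008691622378606129))
side0 (array([ 0.4972277 , -0.11678301,  0.17737908]), np.float64(0.0005740075227424132))
```

Base: centre ≈(0.4975,−0.115), yaw ≈0.18. Lower fin: (0.437,−0.0205), yaw ≈0.337. Upper fin: (0.523,−0.2165), yaw 0.075. I'll start with the lower plate.

```bash
python3 -c "
from h import *
plan(.437,-.0205,.30,.337,6)"
```

```text
az0 -0.0034 da 0.3404 dist 0.1827
2.11 -0.94 1.98 -0.008 0.007 -0.057 1; 2.15 -0.84 1.99 0 0 -0.057 1; 2.19 -0.71 1.99 0 0 -0.057 1; 2.23 -0.59 1.99 0 0 -0.057 1; 2.26 -0.46 1.99 0 0 -0.057 1; 2.28 -0.33 1.99 0 0 -0.057 1
```

>>> play_rows --targets "2.1 -0.95 2 -0.008 0.007 -0.057 1; 2.15 -0.85 2 0 0 -0.057 1; 2.2 -0.7 2 0 0 -0.057 1; 2.2 -0.6 2 0 0 -0.057 1; 2.25 -0.45 2 0 0 -0.057 1; 2.25 -0.35 2 0 0 -0.057 1; 0 0 0 0 0 0 1"

```text
time: 4.0
position: [0.4353, -0.017, 0.2958]
tool_rot: [1.796, 2.575, -0.003]
ft_force: [0.1, 0.2, 0.9]
grip_width: 0.997
```

```bash
python3 -c "
from h import *
st();plan(.437,-.0205,.248,.337,3);grab('wrist','w2.png')"
```

```text
t 4.0 p [ 0.4353 -0.017   0.2958] az 0.3531 z [ 0.001 -0.003 -1.   ] F [0.1 0.2 0.9] g 0.997 q [-0.52 -0.07  0.48  2.11  0.04  1.1   0.3 ]
az0 0.3531 da -0.0161 dist 0.0479
-0.13 0.01 1.59 -0 0.003 0.005 1; -0.13 0.01 1.59 0 0 0.005 1; -0.13 0.02 1.59 0 0 0.005 1
```

View pics/w2.png

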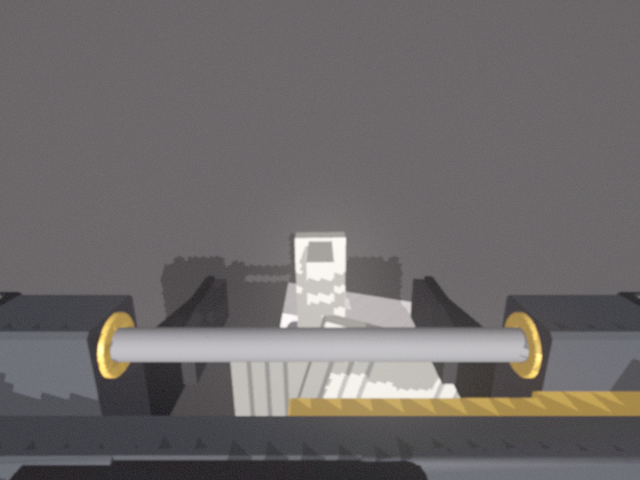

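>>> play_rows --targets "-0.15 0 1.6 0 0 0 1; -0.15 0 1.6 0 0 0 1; -0.1 0 1.5 0 0 0 1; 0 0 0 0 0 0 1; 0 0 0 0 0 0 -1; 0 0 0 0 0 0 -1; 0 0 0 0 0 0 -1; 0 0 0 0 0 0 -1; 0 0 0 0 0 0 -1; 0 0 0 0 0 0 -1" --newtons 40

```text
time: 5.3
position: [0.4411, -0.0254, 0.2506]
tool_rot: [1.802, 2.56, 0.005]
ft_force: [0.7, 0.7, 0.7]
grip_width: 0.399
```

```bash
python3 - <<'E'
from h import *
st();print(ctrl.get_state()['torque'])
d=grab('scene','s2.png');grab('side','d2.png')
cv2.imwrite('pics/s2c.png',cv2.resize(d['pixels'][150:270,220:370],(750,600),interpolation=cv2.INTER_CUBIC))
E
```

```text
t 5.3 p [ 0.4411 -0.0254  0.2506] az 0.3445 z [ 0.011 -0.004 -1.   ] F [0.7 0.7 0.7] g 0.399 q [-0.5   0.    0.51  2.14  0.    0.98  0.34]
[-0.09811062  0.04416297  0.0162958 ]
```

View pics/s2c.png

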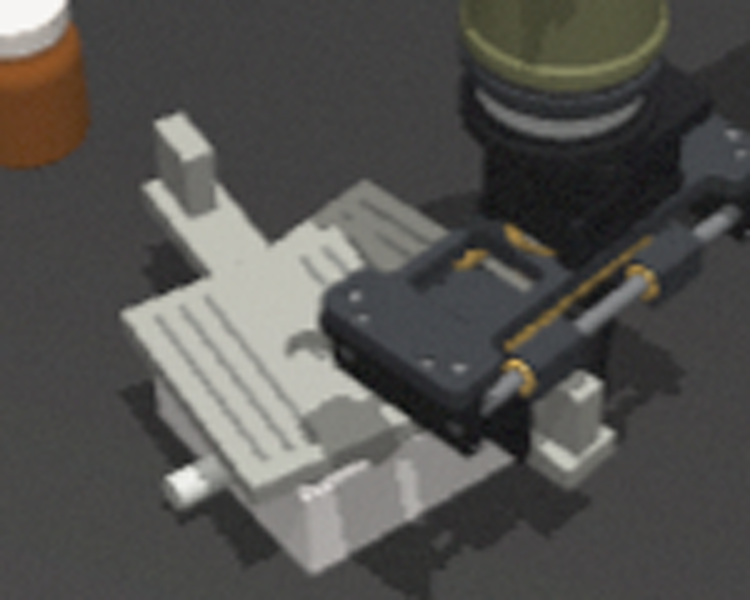

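>>> play_rows --targets "0.4 -0.1 0.15 0 0.011 0 -1; 0 0 0 0 0 0 -1; 0 0 0 0 0 0 -1; 0 0 0 0 0 0 -1; 0 0 0 0 0 0 -1" --newtons 40

```text
time: 6.02
position: [0.4384, -0.0215, 0.2487]
tool_rot: [1.807, 2.569, 0.014]
ft_force: [0.7, -0.2, 0.5]
grip_width: 0.159
```

```bash
python3 - <<'E'
from h import *
st();print(ctrl.get_state()['torque'])
E
```

```text
t 6.03 p [ 0.4384 -0.0215  0.2487] az 0.3451 z [ 0.006  0.007 -1.   ] F [ 0.7 -0.2  0.5] g 0.159 q [-0.51  0.    0.5   2.15 -0.01  0.98  0.35]
[-0.08711883  0.22844941  0.01751061]
```

```bash
python3 -c "
from h import *
plan(.4778,-.0062,.2487,.18,10,grip=-1)"
```

```text
az0 0.3451 da -0.1651 dist 0.0423
0.01 0.42 0 0.008 -0.005 0.017 -1; 0.02 0.42 0 0 0 0.017 -1; 0.02 0.42 0 0 0 0.017 -1; 0.03 0.42 0 0 0 0.017 -1; 0.04 0.42 0 0 0 0.017 -1; 0.05 0.42 0 0 0 0.017 -1; 0.05 0.42 0 0 0 0.017 -1; 0.06 0.42 0 0 0 0.017 -1; 0.07 0.42 0 0 0 0.017 -1; 0.07 0.42 0 0 0 0.017 -1
```

>>> play_rows --targets "0.02 0.42 0 0 0 0.017 -1; 0.02 0.42 0 0 0 0.017 -1; 0.02 0.42 0 0 0 0.017 -1; 0.03 0.42 0 0 0 0.017 -1; 0.04 0.42 0 0 0 0.017 -1; 0.05 0.42 0 0 0 0.017 -1; 0.05 0.42 0 0 0 0.017 -1; 0.06 0.42 0 0 0 0.017 -1; 0.07 0.42 0 0 0 0.017 -1; 0.07 0.3 0 0 0 0.01 -1; 0 0 0 0 0 0 -1"

```text
time: 7.4
position: [0.471, -0.0102, 0.2497]
tool_rot: [-2.028, -2.362, 0.017]
ft_force: [-2.7, 0.5, 4.3]
grip_width: 0.157
```

```bash
python3 -c "
from h import *
st();print(ctrl.get_state()['torque'])
plan(.4778,-.0062,.2487,.18,3,grip=-1)"
```

```text
t 7.4 p [ 0.471  -0.0102  0.2497] az 0.1519 z [-0.029  0.01  -1.   ] F [-2.7  0.5  4.3] g 0.157 q [-0.51  0.09  0.51  2.07 -0.07  1.02  0.18]
[-0.39597289  0.17555151 -0.33101723]
az0 0.1519 da 0.0281 dist 0.008
0.1 0.25 0.03 -0.027 -0.014 -0.01 -1; 0.1 0.25 0.03 0 0 -0.009 -1; 0.09 0.25 0.03 0 0 -0.009 -1
```

>>> play_rows --targets "0.1 0.3 0.03 -0.012 -0.006 -0.012 -1; 0.1 0.3 0.03 -0.012 -0.006 -0.012 -1; 0.1 0.2 0.03 -0.005 -0.003 -0.005 -1; 0 0 0 0 0 0 -1"

```text
time: 7.9
position: [0.4779, -0.0067, 0.2483]
tool_rot: [-2.016, -2.409, 0.002]
ft_force: [-3.2, -1.9, 4.4]
grip_width: 0.156
```

```bash
python3 -c "
from h import *
st();print(ctrl.get_state()['torque'])
plan(.4778,-.0062,.2487,.18,2,grip=-1)"
```

```text
t 7.9 p [ 0.4779 -0.0067  0.2483] az 0.177 z [-0.001 -0.001 -1.   ] F [-3.2 -1.9  4.4] g 0.156 q [-0.52  0.1   0.5   2.06 -0.06  0.99  0.19]
[-0.27843586  0.59840284 -0.25427714]
az0 0.1770 da 0.0030 dist 0.0006
0.03 -0 -0.02 -0.001 0.001 -0.001 -1; 0.03 -0 -0.02 0 0 -0.001 -1
```

>>> play_rows --targets "0 0 0 0 0 0 0; 0 0 0 0 0 0 0; 0 0 0 0 0 0 0.3; 0 0 0 0 0 0 0.5; -0.5 0 -3 0 0 0 1; -2 0 -4 0 0 0 1; -3 0 -4 0 0 0 1; -3 0 -4 0 0 0 1; -3 0 -2 0 0 0 1; -1 0 0 0 0 0 1; 0 0 0 0 0 0 1; 0 0 0 0 0 0 1"

```text
time: 9.4
position: [0.5013, -0.1289, 0.4212]
tool_rot: [2.007, 2.415, 0.002]
ft_force: [-0.6, 0.4, -1.1]
grip_width: 0.998
```

```bash
cat > look.py <<'E'
from h import *
import sys
f=sys.argv[1];d=grab('wrist',f);st();W=cloud(d)
box=(.38,.62,-.28,.06)
for nm,a,b in(('fin',.085,.12),('upper',.069,.079),('low',.057,.067),('base',.04,.055)):
    m=rect(W,a,b,box);N,l,stt,ce=cv2.connectedComponentsWithStats(m.astype('u1'))
    for i in range(1,N):
        if stt[i,4]<12: continue
        P=W[l==i]; r=cv2.minAreaRect((P[:,:2]*1000).astype('f4'));print(nm,stt[i,4],'px',ce[i].round(0),P.mean(0).round(4),np.round(r[0],1),np.round(r[1],1),round(r[2],2))
E
python3 look.py w3.png
```

```text
t 9.45 p [ 0.5012 -0.1288  0.4211] az 0.1847 z [ 0.001  0.    -1.   ] F [-0.2  0.5 -0.2] g 0.997 q [-0.41  0.02  0.62  1.77 -0.01  1.35  0.4 ]
fin 858 px [318.  57.] [ 0.4776 -0.0062  0.0973] [477.7  -6.1] [13.5 30.2] 9.86
fin 597 px [327. 312.] [ 0.5235 -0.2072  0.1031] [ 524.  -214.9] [31.1 14.3] 83.44
upper 18 px [318.  82.] [ 0.48   -0.0208  0.0753] [480.  -20.8] [13.7  0.2] 9.85
upper 19684 px [362. 198.] [ 0.5361 -0.108   0.0744] [ 533.7 -138.1] [188.7 120.4] 83.03
low 8329 px [285. 166.] [ 0.4642 -0.0957  0.0625] [467.1 -86.4] [ 74. 191.] 7.6
low 358 px [364. 194.] [ 0.5387 -0.1051  0.0627] [ 538.6 -104.9] [18.5 18. ] 8.66
base 99 px [275. 128.] [ 0.4489 -0.0629  0.0505] [448.6 -62.9] [44.1  0.9] 10.55
```

View pics/w3.png

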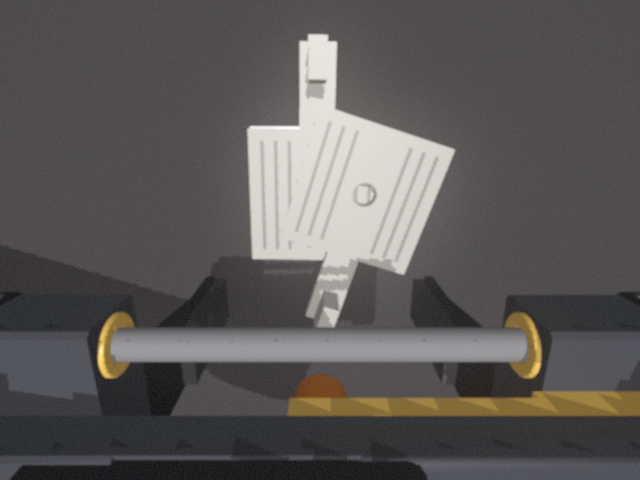

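Lower plate is now in line: fin at (0.4777,−0.0061), yaw ≈0.175. The upper plate was dragged along: fin (0.524,−0.215), yaw −0.117. It comes next.

```bash
python3 -c "
from h import *
plan(.524,-.215,.30,-.117,6)"
```

```text
az0 0.1847 da -0.3017 dist 0.1504
-1.48 0.11 2.02 0.001 0 0.05 1; -1.48 0.18 2.02 0 0 0.05 1; -1.46 0.26 2.02 0 0 0.05 1; -1.45 0.33 2.02 0 0 0.05 1; -1.43 0.4 2.02 0 0 0.05 1; -1.41 0.47 2.02 0 0 0.05 1
```

>>> play_rows --targets "-1.5 0.1 2 0 0 0.05 1; -1.5 0.2 2 0 0 0.05 1; -1.45 0.25 2 0 0 0.05 1; -1.45 0.35 2 0 0 0.05 1; -1.4 0.4 2 0 0 0.05 1; -1.4 0.45 2 0 0 0.05 1; 0 0 0 0 0 0 1; 0 0 0 0 0 0 1"

```text
time: 10.45
position: [0.5248, -0.2054, 0.2912]
tool_rot: [-2.33, -2.091, 0.003]
ft_force: [-0.5, -0.2, 0.6]
grip_width: 1.002
```

```bash
python3 -c "
from h import *
st();plan(.524,-.215,.260,-.117,3)"
```

```text
t 10.45 p [ 0.5248 -0.2054  0.2912] az -0.1081 z [-0.008  0.007 -1.   ] F [-0.5 -0.2  0.6] g 1.002 q [-0.28  0.27  0.7   1.83 -0.19  1.13  0.38]
az0 -0.1081 da -0.0089 dist 0.0327
-0.33 0.02 1.04 -0.009 -0.006 0.003 1; -0.32 0.01 1.04 0 0 0.003 1; -0.32 0.01 1.04 0 0 0.003 1
```

>>> play_rows --targets "-0.35 0 1 -0.009 -0.006 0 1; -0.35 0 1 0 0 0 1; -0.3 0 1 0 0 0.005 0.5; 0 0 0 0 0 0 0.4; 0 0 0 0 0 0 0.4; 0 0 0 0 0 0 0.4"

```text
time: 11.2
position: [0.5242, -0.2143, 0.2606]
tool_rot: [2.339, 2.095, 0.004]
ft_force: [0.5, 0.0, 0.5]
grip_width: 0.712
```

```bash
python3 -c "
from h import *
st();plan(.524,-.215,.260,-.117,1)"
```

```text
t 11.2 p [ 0.5242 -0.2143  0.2606] az -0.1101 z [ 0.003  0.    -1.   ] F [0.5 0.  0.5] g 0.712 q [-0.25  0.31  0.69  1.85 -0.23  1.06  0.42]
az0 -0.1101 da -0.0069 dist 0.0009
-0.07 -0.01 0.06 0.003 -0.001 0.007 1
```

>>> play_rows --targets "-0.07 0 0.05 0 0 0.007 -1; 0 0 0 0 0 0 -1; 0 0 0 0 0 0 -1; 0 0 0 0 0 0 -1; 0 0 0 0 0 0 -1; 0 0 0 0 0 0 -1; 0 0 0 0 0 0 -1; 0 0 0 0 0 0 -1; 0 0 0 0 0 0 -1" --newtons 40

```text
time: 12.32
position: [0.5244, -0.2151, 0.2607]
tool_rot: [2.346, 2.086, 0.005]
ft_force: [-0.3, 0.2, 1.0]
grip_width: 0.158
```

```bash
python3 -c "
from h import *
st();plan(.5175,-.2252,.260,.18,14,grip=-1)"
```

```text
t 12.32 p [ 0.5244 -0.2151  0.2607] az -0.117 z [ 0.004  0.    -1.   ] F [-0.3  0.2  1. ] g 0.158 q [-0.25  0.31  0.7   1.85 -0.23  1.06  0.41]
az0 -0.1170 da 0.2970 dist 0.0123
-0.08 -0.04 0.01 0.004 -0.001 -0.021 -1; -0.08 -0.04 0.01 0 0 -0.021 -1; -0.08 -0.04 0.01 0 0 -0.021 -1; -0.07 -0.05 0.01 0 0 -0.021 -1; -0.07 -0.05 0.01 0 0 -0.021 -1; -0.07 -0.05 0.01 0 0 -0.021 -1; -0.07 -0.05 0.01 0 0 -0.021 -1; -0.07 -0.05 0.01 0 0 -0.021 -1; -0.07 -0.05 0.01 0 0 -0.021 -1; -0.07 -0.05 0.01 0 0 -0.021 -1; -0.07 -0.06 0.01 0 0 -0.021 -1; -0.07 -0.06 0.01 0 0 -0.021 -1; -0.07 -0.06 0.01 0 0 -0.021 -1; -0.06 -0.06 0.01 0 0 -0.021 -1
```

>>> play_rows --targets "-0.08 -0.04 0 0 0 -0.021 -1; -0.08 -0.04 0 0 0 -0.021 -1; -0.08 -0.04 0 0 0 -0.021 -1; -0.07 -0.05 0 0 0 -0.021 -1; -0.07 -0.05 0 0 0 -0.021 -1; -0.07 -0.05 0 0 0 -0.021 -1; -0.07 -0.05 0 0 0 -0.021 -1; -0.07 -0.05 0 0 0 -0.021 -1; -0.07 -0.05 0 0 0 -0.021 -1; -0.07 -0.05 0 0 0 -0.021 -1; -0.07 -0.06 0 0 0 -0.021 -1; -0.07 -0.06 0 0 0 -0.021 -1; 0 0 0 0 0 0 -1"

```text
time: 13.95
position: [0.5188, -0.2237, 0.2608]
tool_rot: [2.043, 2.382, 0.008]
ft_force: [0.2, 0.9, -0.3]
grip_width: 0.154
```

```bash
python3 -c "
from h import *
st();plan(.5175,-.2252,.2607,.18,3,grip=-1)"
```

```text
t 13.95 p [ 0.5188 -0.2237  0.2608] az 0.1526 z [ 0.006  0.001 -1.   ] F [ 0.2  0.9 -0.3] g 0.154 q [-0.2   0.3   0.65  1.86 -0.21  1.05  0.69]
az0 0.1526 da 0.0274 dist 0.002
-0.04 -0.05 0 0.006 -0.001 -0.009 -1; -0.04 -0.05 0 0 0 -0.009 -1; -0.04 -0.05 0 0 0 -0.009 -1
```

>>> play_rows --targets "-0.06 -0.06 0 0.004 0 -0.012 -1; -0.06 -0.06 0 0 0 -0.012 -1; -0.04 -0.04 0 0 0 -0.006 -1; 0 0 0 0 0 0 -1"

```text
time: 14.45
position: [0.5174, -0.2257, 0.2607]
tool_rot: [2.007, 2.416, 0.002]
ft_force: [0.3, 0.6, 0.0]
grip_width: 0.161
```

```bash
python3 -c "
from h import *
st();plan(.5175,-.2252,.2607,.18,1,grip=-1)"
python3 - <<'E'
from h import *
d=grab('side','d4.png')
cv2.imwrite('pics/d4c.png',cv2.resize(d['pixels'][210:330,280:430],(750,600),interpolation=cv2.INTER_CUBIC))
E
```

```text
t 14.45 p [ 0.5174 -0.2257  0.2607] az 0.1846 z [ 0.002  0.001 -1.   ] F [0.3 0.6 0. ] g 0.161 q [-0.2   0.3   0.65  1.85 -0.21  1.06  0.72]
az0 0.1846 da -0.0046 dist 0.0005
0.05 0.02 0 0.002 -0 0.005 -1
```

View pics/d4c.png

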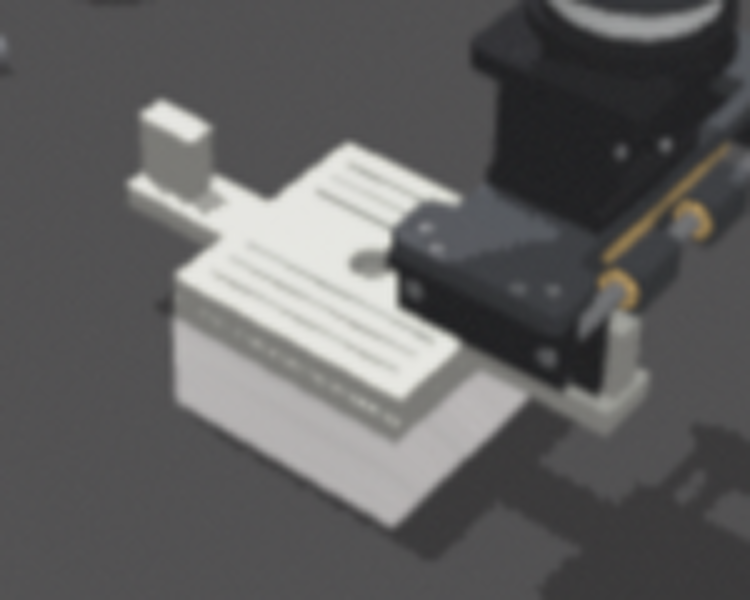

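The crop shows the plates stacked flush with the base edges, and the hole at about (370,262). I'll release, back off and look down through the holes.

>>> play_rows --targets "0 0 0 0 0 0 0; 0 0 0 0 0 0 0; 0 0 0 0 0 0 0.3; 0 0 0 0 0 0 0.5; 0 0 -3 0 0 0 1; 1 0 -4 0 0 0 1; 1.5 0 -4 0 0 0 1; 2 0 -4 0 0 0 1; 2 0 -1 0 0 0 1; 1 0 0 0 0 0 1; 0 0 0 0 0 0 1; 0 0 0 0 0 0 1"

```text
time: 16.0
position: [0.5018, -0.1519, 0.4237]
tool_rot: [-2.009, -2.413, 0.004]
ft_force: [0.5, 0.2, 0.4]
grip_width: 0.997
```

```bash
python3 look.py w5.png; python3 - <<'E'
from h import *
d=dict(np.load('pics/w5.png.npz'));W=cloud(d)
u,v=proj(d,np.array([.4975,-.115,.074]));print(u,v);u=int(u);v=int(v)
c=d['pixels'][v-35:v+35,u-35:u+35];cv2.imwrite('pics/w5h.png',cv2.resize(c,None,fx=8,fy=8,interpolation=cv2.INTER_CUBIC))
m=(W[...,2]<.045)&(np.hypot(W[...,0]-.4975,W[...,1]+.115)<.03);print(m.sum(),W[m].mean(0),W[m][:,2].min())
E
```

```text
t 16.05 p [ 0.5018 -0.1519  0.4235] az 0.1819 z [-0.004 -0.001 -1.   ] F [ 0.1 -0.2  0.8] g 1.0 q [-0.36  0.04  0.63  1.75 -0.02  1.36  0.45]
fin 945 px [325.  25.] [ 0.4776 -0.0069  0.0972] [477.5  -6.1] [13.9 30.5] 9.9
fin 677 px [323. 303.] [ 0.5171 -0.2221  0.1062] [ 517.9 -225.7] [13.5 31.5] 10.74
upper 43 px [324.  52.] [ 0.48   -0.0208  0.0742] [480.1 -20.8] [12.9  0.5] 9.97
upper 20461 px [323. 177.] [ 0.4982 -0.1201  0.0744] [ 503.7 -150. ] [120.4 189.1] 10.49
low 2458 px [324.  63.] [ 0.481  -0.0274  0.0625] [480.5 -22.5] [29.9 67.8] 9.85
low 49 px [329. 177.] [ 0.5031 -0.1192  0.0625] [ 501.  -118.7] [19.2 10.5] 55.92
base 88 px [322. 178.] [ 0.4974 -0.1234  0.0487] [ 497.6 -122.5] [18.3  7.9] 4.53
323.7161644218139 172.75962738167317
255 [ 0.49807294 -0.12002567  0.01382288] 0.0023975753324062834
```

View pics/w5.png

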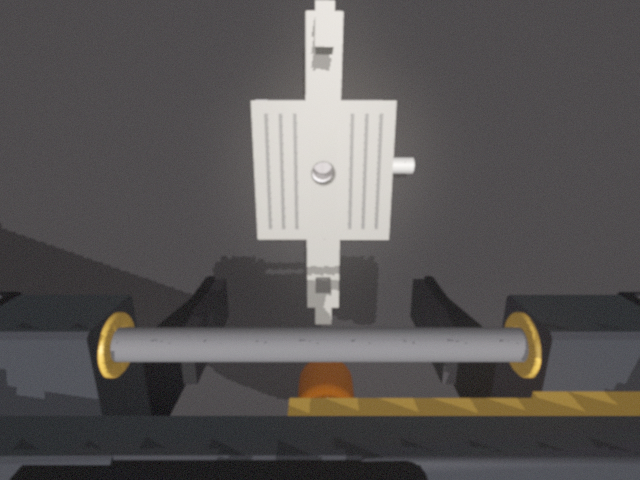

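View pics/w5h.png

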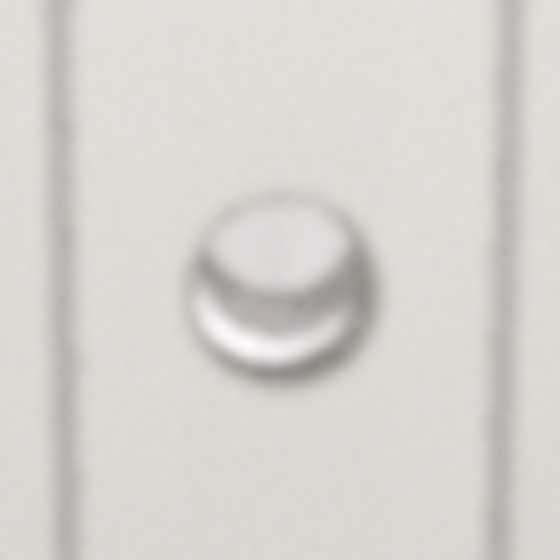

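Both plates are square, and the base hole's floor is visible through them at z≈0.003. The fitted centres are (0.497,−0.115) and (0.497,−0.116). Now the pin; it sits at about (0.4365,0.319).

```bash
python3 -c "
from h import *
plan(.464,.3055,.40,1.1,13,True)"
```

```text
az0 0.1819 da 0.9181 dist 0.4595
3.1 1.73 0.17 -0.004 -0 -0.071 1; 3.11 1.75 0.18 0 0 -0.071 1; 3.12 1.77 0.18 0 0 -0.071 1; 3.12 1.78 0.18 0 0 -0.071 1; 3.13 1.8 0.18 0 0 -0.071 1; 3.14 1.82 0.18 0 0 -0.071 1; 3.15 1.83 0.18 0 0 -0.071 1; 3.16 1.85 0.18 0 0 -0.071 1; 3.17 1.87 0.18 0 0 -0.071 1; 3.18 1.89 0.18 0 0 -0.071 1; 3.18 1.91 0.18 0 0 -0.071 1; 3.19 1.92 0.18 0 0 -0.071 1; 3.2 1.94 0.18 0 0 -0.071 1
```

>>> play_rows --targets "3.1 1.7 0.2 0 0 -0.071 1; 3.1 1.75 0.2 0 0 -0.071 1; 3.1 1.75 0.2 0 0 -0.071 1; 3.1 1.8 0.2 0 0 -0.071 1; 3.15 1.8 0.2 0 0 -0.071 1; 3.15 1.8 0.2 0 0 -0.071 1; 3.15 1.8 0.2 0 0 -0.071 1; 3.15 1.85 0.2 0 0 -0.071 1; 3.15 1.9 0.2 0 0 -0.071 1; 3.2 1.9 0.2 0 0 -0.071 1; 3.2 1.9 0.2 0 0 -0.071 1; 3.2 1.9 0.2 0 0 -0.071 1; 2.5 1.5 0.2 0 0 -0.05 1; 0 0 0 0 0 0 1; 0 0 0 0 0 0 1"

```text
time: 17.92
position: [0.4444, 0.3328, 0.3915]
tool_rot: [-0.635, -3.067, 0.006]
ft_force: [-0.1, -0.9, 0.0]
grip_width: 1.0
```

```bash
python3 - <<'E'
from h import *
d=grab('wrist','w6.png');st();W=cloud(d)
for a,b,nm in((.055,.068,'stand'),(.102,.118,'top')):
    m=rect(W,a,b,(.37,.5,.26,.38));N,l,stt,ce=cv2.connectedComponentsWithStats(m.astype('u1'))
    for i in range(1,N):
        if stt[i,4]>30: P=W[l==i];print(nm,stt[i,4],ce[i].round(),P.mean(0).round(4),cv2.minAreaRect((P[:,:2]*1000).astype('f4')))
E
```

```text
t 17.98 p [0.4443 0.3329 0.3915] az 1.1627 z [-0.011 -0.002 -1.   ] F [-0.1  0.9 -0.3] g 1.003 q [-0.85  0.13  0.17  1.71 -0.03  1.31  0.49]
stand 3517 [304. 215.] [0.432  0.3222 0.0642] ((435.5078430175781, 320.2544860839844), (60.20046615600586, 60.4398307800293), 70.13057708740234)
top 839 [301. 234.] [0.4344 0.3209 0.1098] ((435.2405700683594, 320.3026123046875), (22.966154098510742, 23.112308502197266), 39.50063705444336)
```

View pics/w6.png

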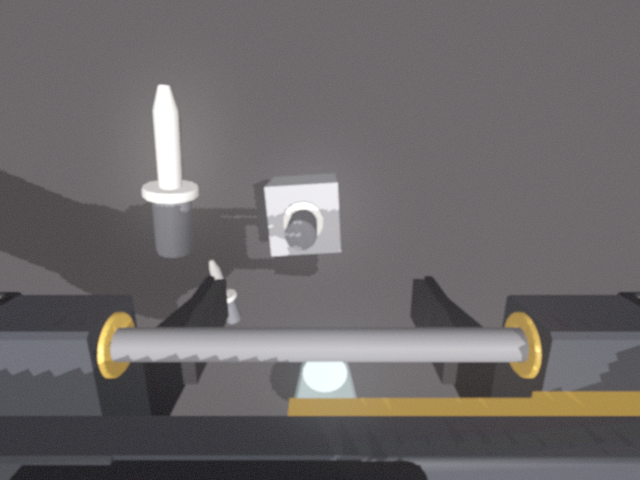

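```bash
python3 - <<'E'
from h import *
d=dict(np.load('pics/w6.png.npz'));W=cloud(d)
for u,v in((165,90),(168,150),(170,190),(172,220),(172,245),(213,265),(228,296),(232,312),(325,375),(300,235)): print(u,v,W[v,u].round(3))
d=dict(np.load('pics/scene0.png.npz'));W=cloud(d)
for u,v in((487,320),(481,330),(480,341),(476,352),(472,364),(404,325),(402,343),(316,370),(316,402)): print('s',u,v,W[v,u].round(3))
E
```

```text
165 90 [0.294 0.257 0.04 ]
168 150 [0.337 0.235 0.04 ]
170 190 [0.368 0.218 0.037]
172 220 [0.393 0.207 0.039]
172 245 [0.415 0.193 0.036]
213 265 [0.451 0.212 0.019]
228 296 [0.488 0.209 0.016]
232 312 [0.506 0.205 0.018]
325 375 [0.593 0.273 0.049]
300 235 [0.435 0.32  0.111]
s 487 320 [0.343 0.335 0.152]
s 481 330 [0.356 0.341 0.14 ]
s 480 341 [0.353 0.346 0.11 ]
s 476 352 [0.347 0.343 0.065]
s 472 364 [0.346 0.345 0.025]
s 404 325 [0.432 0.242 0.072]
s 402 343 [0.431 0.246 0.017]
s 316 370 [0.609 0.236 0.046]
s 316 402 [0.636 0.289 0.046]
```

```bash
python3 - <<'E'
from h import *
a=cv2.imread('pics/s1.png');b=cv2.imread('pics/s2.png');d=grab('scene','s6.png')
c=[x[280:440,260:540] for x in(a,b,d['pixels'])]
cv2.imwrite('pics/cmp.png',cv2.resize(np.vstack(c),None,fx=1.25,fy=1.25))
W=cloud(d);V=cloud(dict(np.load('pics/scene0.png.npz')))
for X in(W,V): 
    P=X[rect(X,.015,.1,(.55,.7,.2,.36))];print(len(P),P.mean(0),P.min(0),P.max(0))
E
```

```text
1610 [0.6226362  0.25897406 0.05938445] [0.58919004 0.22648838 0.01502636] [0.65839242 0.29635353 0.09549256]
1617 [0.62256051 0.25894198 0.059383  ] [0.58946949 0.22702538 0.01508117] [0.6585879  0.29736579 0.09300404]
```

View pics/cmp.png

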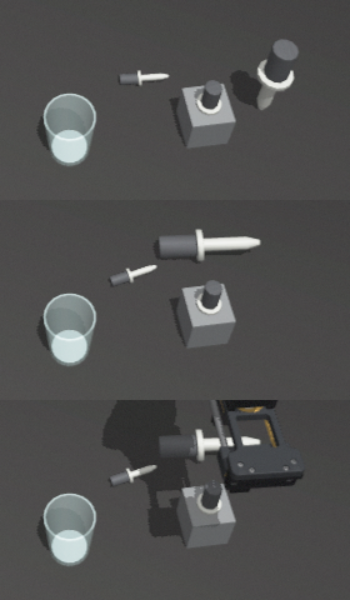

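The loose large and small pins toppled on their own, before I came near: already at t≈3 s the small one lay flat. They now lie low and out of the way. The beaker has not moved, and the middle pin still stands at (0.435,0.3203). Going in.

```bash
python3 -c "
from h import *
plan(.435,.3203,.31,1.16,4)"
```

```text
az0 1.1617 da -0.0017 dist 0.0831
0.08 -0.36 2.04 -0.006 -0.009 0 1; 0.1 -0.37 2.04 0 0 0 1; 0.1 -0.37 2.04 0 0 0 1; 0.1 -0.37 2.04 0 0 0 1
```

>>> play_rows --targets "0.1 -0.4 2 -0.006 -0.009 0 1; 0.1 -0.4 2 0 0 0 1; 0.1 -0.35 2 0 0 0 1; 0.1 -0.35 1.7 0 0 0 0.8; 0 0 0 0 0 0 0.6; 0 0 0 0 0 0 0.5"

```text
time: 18.77
position: [0.4392, 0.3145, 0.3143]
tool_rot: [0.656, 3.068, 0.004]
ft_force: [0.6, 0.1, -0.6]
grip_width: 0.787
```

```bash
python3 -c "
from h import *
st();plan(.435,.3203,.256,1.16,3)"
```

```text
t 18.77 p [0.4392 0.3145 0.3143] az 1.1495 z [ 0.005  0.001 -1.   ] F [ 0.6  0.1 -0.6] g 0.787 q [-0.83  0.15  0.18  1.85 -0.03  1.14  0.5 ]
az0 1.1495 da 0.0105 dist 0.0588
0.21 0.11 1.94 0.003 0.004 -0.004 1; 0.2 0.12 1.94 0 0 -0.004 1; 0.2 0.12 1.94 0 0 -0.004 1
```

>>> play_rows --targets "0.3 0.15 1 0 0 0 0.5; 0.25 0.15 1.2 0 0 0 0.5; 0.15 0.05 1.5 0 0 0 0.5; 0.05 0 1.3 0 0 0 0.5; 0 0 0.6 0 0 0 0.5; 0 0 0 0 0 0 0.5"

```text
time: 19.52
position: [0.4337, 0.322, 0.2548]
tool_rot: [0.655, 3.068, 0.005]
ft_force: [0.2, 0.3, -1.0]
grip_width: 0.748
```

```bash
python3 -c "
from h import *
st();plan(.435,.3203,.256,1.16,1)"
```

```text
t 19.52 p [0.4337 0.322  0.2548] az 1.1503 z [ 0.005  0.002 -1.   ] F [ 0.2  0.3 -1. ] g 0.748 q [-0.84  0.21  0.17  1.91 -0.04  1.02  0.5 ]
az0 1.1503 da 0.0097 dist 0.0025
-0.19 -0.1 -0.12 0.004 0.004 -0.01 1
```

>>> play_rows --targets "-0.18 -0.1 -0.1 0.004 0.004 0 -1; 0 0 0 0 0 0 -1; 0 0 0 0 0 0 -1; 0 0 0 0 0 0 -1; 0 0 0 0 0 0 -1; 0 0 0 0 0 0 -1; 0 0 0 0 0 0 -1; 0 0 0 0 0 0 -1; 0 0 0 0 0 0 -1" --newtons 40

```text
time: 20.65
position: [0.4358, 0.3204, 0.2574]
tool_rot: [0.656, 3.071, 0.003]
ft_force: [-0.6, -0.9, 0.2]
grip_width: 0.266
```

```bash
python3 -c "
from h import *
st()"
```

```text
t 20.65 p [0.4358 0.3204 0.2574] az 1.1498 z [ 0.002  0.002 -1.   ] F [-0.6 -0.9  0.2] g 0.266 q [-0.84  0.21  0.17  1.9  -0.04  1.03  0.5 ]
```

>>> play_rows --targets "0 0 -2 0 0 0 -1; 0 0 -2.5 0 0 0 -1; 0 0 -2.5 0 0 0 -1; 0 0 -2.5 0 0 0 -1; 0 0 -2.5 0 0 0 -1; 0 0 -1.5 0 0 0 -1; 0 0 0 0 0 0 -1"

```text
time: 21.52
position: [0.4345, 0.3197, 0.393]
tool_rot: [-0.656, -3.07, 0.005]
ft_force: [0.9, 1.0, -1.0]
grip_width: 0.264
```

```bash
python3 - <<'E'
from h import *
st()
d=grab('scene','s7.png')
cv2.imwrite('pics/s7c.png',cv2.resize(d['pixels'][230:410,340:540],(660,594)))
plan(.497,-.1155,.40,.2,16,True,grip=-1)
E
```

```text
t 21.52 p [0.4345 0.3197 0.393 ] az 1.15 z [-0.003 -0.003 -1.   ] F [ 0.9  1.  -1. ] g 0.264 q [-0.85  0.09  0.17  1.75 -0.02  1.31  0.48]
az0 1.1500 da -0.9500 dist 0.4397
-2.39 -1.65 -0.05 -0.005 -0.002 0.059 -1; -2.39 -1.64 -0.05 0 0 0.059 -1; -2.39 -1.62 -0.05 0 0 0.059 -1; -2.39 -1.6 -0.05 0 0 0.059 -1; -2.39 -1.58 -0.05 0 0 0.059 -1; -2.39 -1.56 -0.05 0 0 0.059 -1; -2.39 -1.55 -0.05 0 0 0.059 -1; -2.39 -1.53 -0.05 0 0 0.059 -1; -2.39 -1.51 -0.05 0 0 0.059 -1; -2.39 -1.49 -0.05 0 0 0.059 -1; -2.39 -1.48 -0.05 0 0 0.059 -1; -2.39 -1.46 -0.05 0 0 0.059 -1; -2.39 -1.44 -0.05 0 0 0.059 -1; -2.39 -1.42 -0.05 0 0 0.059 -1; -2.39 -1.41 -0.05 0 0 0.059 -1; -2.39 -1.39 -0.05 0 0 0.059 -1
```

View pics/s7c.png

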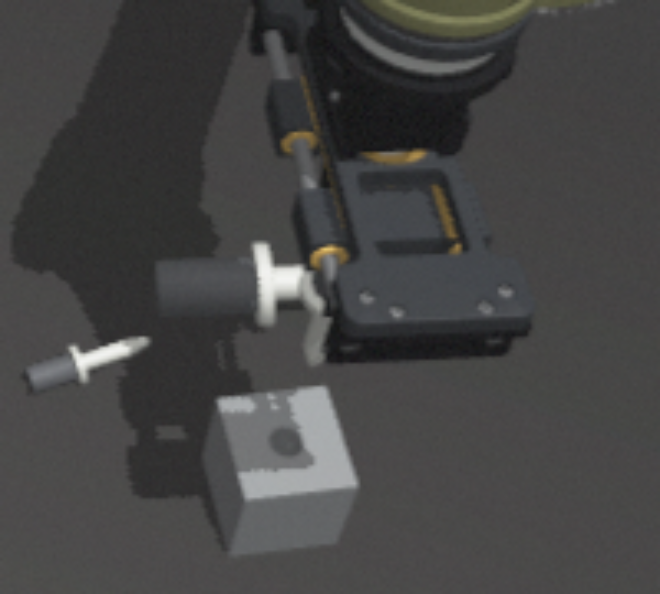

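The pin is out of the stand and hanging in the gripper at about (318,335) in the crop. Carrying it to the stack.

>>> play_rows --targets "-2.4 -1.65 0 0 0 0.059 -1; -2.4 -1.65 0 0 0 0.059 -1; -2.4 -1.6 0 0 0 0.059 -1; -2.4 -1.6 0 0 0 0.059 -1; -2.4 -1.6 0 0 0 0.059 -1; -2.4 -1.55 0 0 0 0.059 -1; -2.4 -1.55 0 0 0 0.059 -1; -2.4 -1.55 0 0 0 0.059 -1; -2.4 -1.5 0 0 0 0.059 -1; -2.4 -1.5 0 0 0 0.059 -1; -2.4 -1.5 0 0 0 0.059 -1; -2.4 -1.45 0 0 0 0.059 -1; -2.4 -1.45 0 0 0 0.059 -1; -2.4 -1.4 0 0 0 0.059 -1; -1.5 -1 0 0 0 0.05 -1; 0 0 0 0 0 0 -1; 0 0 0 0 0 0 -1"

```text
time: 23.7
position: [0.4979, -0.1099, 0.3913]
tool_rot: [-1.975, -2.44, 0.015]
ft_force: [-0.5, -0.8, -1.0]
grip_width: 0.265
```

```bash
python3 -c "
from h import *
st();plan(.497,-.1155,.36,.18,4,grip=-1)"
```

```text
t 23.7 p [ 0.4979 -0.1099  0.3913] az 0.2098 z [-0.008 -0.006 -1.   ] F [-0.5 -0.8 -1. ] g 0.265 q [-0.41  0.02  0.59  1.83 -0.    1.3   0.39]
az0 0.2098 da -0.0298 dist 0.0318
-0.13 -0.04 0.78 -0.009 0.004 0.007 -1; -0.13 -0.05 0.78 0 0 0.007 -1; -0.13 -0.05 0.78 0 0 0.007 -1; -0.13 -0.05 0.78 0 0 0.007 -1
```

>>> play_rows --targets "-0.2 -0.05 1.2 -0.009 0.004 0.01 -1; -0.2 -0.05 1.2 0 0 0.01 -1; -0.15 -0.05 1.2 0 0 0.008 -1; 0 0 1 0 0 0 -1; 0 0 0 0 0 0 -1"

```text
time: 24.32
position: [0.4976, -0.1129, 0.3405]
tool_rot: [-2.005, -2.416, 0.002]
ft_force: [0.8, 0.1, -0.9]
grip_width: 0.267
```

```bash
python3 -c "
from h import *
st();plan(.4972,-.1153,.34,.18,1,grip=-1)
d=grab('side','d8.png');e=grab('scene','s8.png')
a=cv2.resize(d['pixels'][190:310,300:420],(400,400),interpolation=cv2.INTER_CUBIC);b=cv2.resize(e['pixels'][130:270,230:370],(400,400),interpolation=cv2.INTER_CUBIC)
cv2.imwrite('pics/h8.png',np.hstack([a,b]));grab('wrist','w8.png')
"
```

```text
t 24.32 p [ 0.4976 -0.1129  0.3405] az 0.1853 z [-0.002  0.    -1.   ] F [ 0.8  0.1 -0.9] g 0.267 q [-0.4   0.06  0.6   1.9  -0.04  1.19  0.4 ]
az0 0.1853 da -0.0053 dist 0.0025
-0.22 -0.09 0.05 -0.002 -0.001 0.005 -1
```

View pics/h8.png

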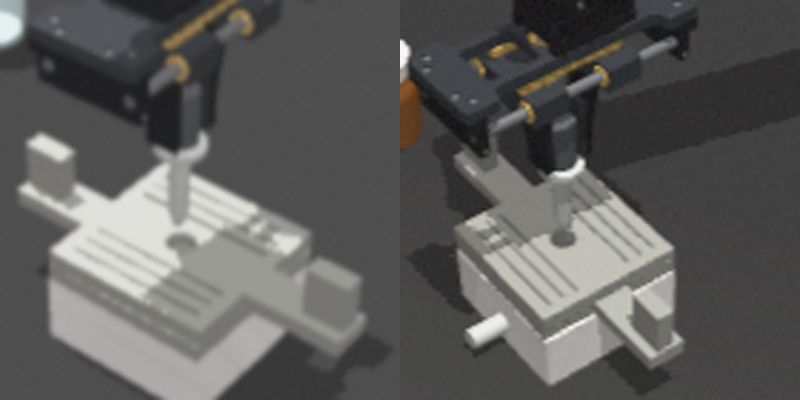

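View pics/w8.png

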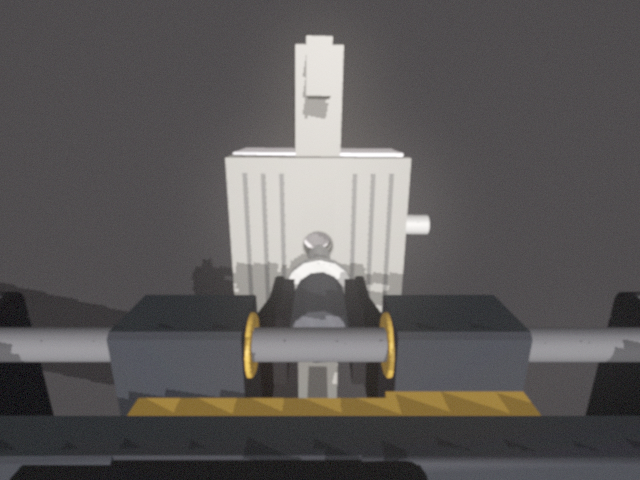

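```bash
python3 - <<'E'
from h import *
for n,hole in(('d8',None),('s8',None)):
    d=dict(np.load(f'pics/{n}.png.npz'))
    for z in(.074,.087): print(n,z,proj(d,np.array([.4972,-.1153,z])))
    u,v=proj(d,np.array([.4972,-.1153,.08])).astype(int)
    c=cv2.resize(d['pixels'][v-22:v+14,u-20:u+20],(800,720),interpolation=cv2.INTER_CUBIC)
    print('origin',u-20,v-22,'scale20');cv2.imwrite(f'pics/{n}z.png',cv2.resize(c,(640,576)))
E
```

```text
d8 0.074 [352.9042915  261.27396811]
d8 0.087 [353.02771022 256.6032096 ]
origin 332 237 scale20
s8 0.074 [287.24596995 212.15520472]
s8 0.087 [287.04786978 207.87049197]
origin 267 188 scale20
```

View pics/d8z.png

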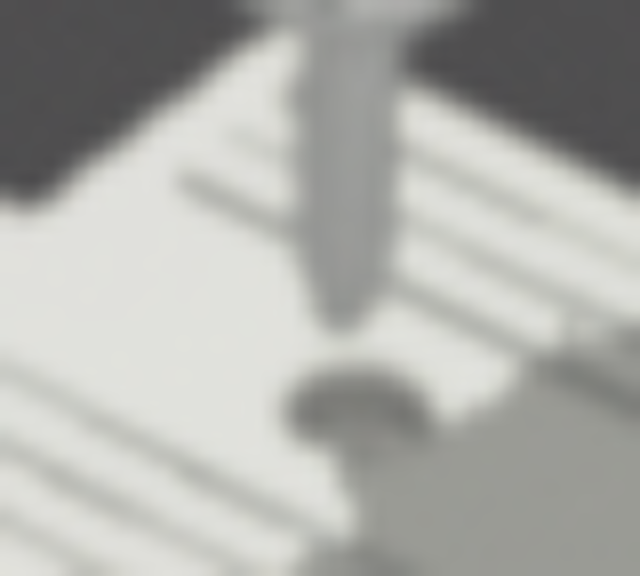

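View pics/s8z.png

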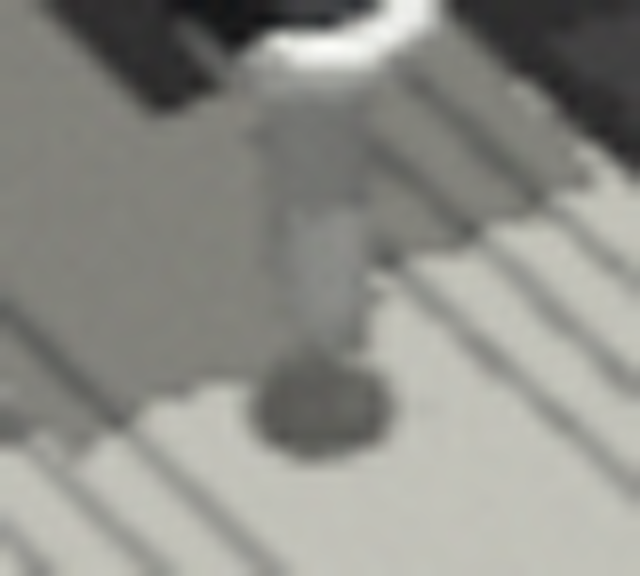

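```bash
python3 - <<'E'
from h import *
A=[];b=[]
for n,o in(('d8',(-1.1,-.4)),('s8',(.3,.4))):
    d=dict(np.load(f'pics/{n}.png.npz'));X=np.array([.497,-.115,.08]);p=proj(d,X)
    A.append(np.array([proj(d,X+e)-p for e in np.eye(3)*.001]).T);b+=o
A=np.vstack(A);print(A.round(3));print(np.linalg.lstsq(A,b,rcond=None)[0],np.linalg.lstsq(A[:,:2],b,rcond=None)[0])
E
```

```text
[[ 0.347 -0.315  0.009]
 [-0.195 -0.228 -0.359]
 [-0.418  0.198 -0.015]
 [ 0.147  0.289 -0.33 ]]
[-0.44686098  2.08160794  0.21724531] [-0.43051189  2.07231402]
```

>>> play_rows --targets "-0.22 -0.05 0.1 0 0 0 -1; 0 0 0 0 0 0 -1; 0 0 0.7 0 0 0 -1; 0 0 0.7 0 0 0 -1; 0 0 0.5 0 0 0 -1; 0 0 0 0 0 0 -1"

```text
time: 25.22
position: [0.4984, -0.1157, 0.3213]
tool_rot: [2.006, 2.416, 0.003]
ft_force: [0.1, -0.4, -0.9]
grip_width: 0.263
```

```bash
python3 -c "
from h import *
st();plan(.4974,-.1151,.268,.18,1,grip=-1)"
```

```text
t 25.23 p [ 0.4984 -0.1157  0.3213] az 0.1852 z [ 0.002  0.    -1.   ] F [ 0.1 -0.4 -0.9] g 0.263 q [-0.39  0.09  0.6   1.92 -0.05  1.15  0.41]
az0 0.1852 da -0.0052 dist 0.0533
0.07 -0.09 5.33 0.002 -0 0.005 -1
```

>>> play_rows --targets "0.05 -0.08 0.8 0 0 0 -1; 0 0 0.8 0 0 0 -1; 0 0 0.8 0 0 0 -1; 0 0 0 0 0 0 -1"

```text
time: 25.72
position: [0.4974, -0.1152, 0.2954]
tool_rot: [2.006, 2.417, 0.002]
ft_force: [-0.2, 0.7, -0.7]
grip_width: 0.27
```

```bash
python3 -c "
from h import *
st();plan(.4974,-.1151,.268,.18,1,grip=-1)"
```

```text
t 25.73 p [ 0.4974 -0.1152  0.2954] az 0.1854 z [ 0.001  0.    -1.   ] F [-0.2  0.7 -0.7] g 0.27 q [-0.39  0.12  0.6   1.95 -0.07  1.1   0.43]
az0 0.1854 da -0.0054 dist 0.0274
0.01 0 2.74 0.002 -0 0.005 -1
```

>>> play_rows --targets "0 0 0.7 0 0 0 -1; 0 0 0.7 0 0 0 -1; 0 0 0.6 0 0 0 -1; 0 0 0.4 0 0 0 -1; 0 0 0 0 0 0 -1"

```text
time: 26.35
position: [0.4976, -0.1152, 0.2698]
tool_rot: [2.006, 2.417, 0.002]
ft_force: [-0.2, 0.4, -1.5]
grip_width: 0.264
```

```bash
python3 -c "
from h import *
st();plan(.4974,-.1151,.268,.18,1,grip=-1)"
```

```text
t 26.35 p [ 0.4976 -0.1152  0.2698] az 0.1853 z [ 0.002  0.    -1.   ] F [-0.2  0.4 -1.5] g 0.264 q [-0.38  0.15  0.6   1.97 -0.1   1.05  0.45]
az0 0.1853 da -0.0053 dist 0.0018
0.01 -0.02 0.18 0.002 -0 0.005 -1
```

>>> play_rows --targets "0 0 0.15 0 0 0 -1; 0 0 0.1 0 0 0 -1; 0 0 0 0 0 0 -1"

```text
time: 26.72
position: [0.4978, -0.1153, 0.2676]
tool_rot: [2.005, 2.416, 0.003]
ft_force: [0.2, 0.1, -1.1]
grip_width: 0.266
```

```bash
python3 -c "
from h import *
st()"
```

```text
t 26.73 p [ 0.4978 -0.1153  0.2676] az 0.1854 z [ 0.003  0.    -1.   ] F [ 0.2  0.1 -1.1] g 0.266 q [-0.38  0.15  0.6   1.97 -0.1   1.04  0.45]
```

Within about 1 mm of seated, with no contact force. I'll release so it drops onto the collar, then retreat straight up.

>>> play_rows --targets "0 0 0 0 0 0 0; 0 0 0 0 0 0 0; 0 0 0 0 0 0 0.3; 0 0 0 0 0 0 0.6; 0 0 0 0 0 0 1; 0 0 0 0 0 0 1; 0 0 -2 0 0 0 1; 0 0 -3 0 0 0 1; 0 0 -3 0 0 0 1; -2 0 -4 0 0 0 1; -2 0 -3 0 0 0 1; 0 0 0 0 0 0 1; 0 0 0 0 0 0 1"

```text
time: 28.35
position: [0.5046, -0.1548, 0.4215]
tool_rot: [2.004, 2.418, 0.003]
ft_force: [-0.4, -0.3, -0.8]
grip_width: 1.001
```

```bash
python3 look.py w9.png; python3 - <<'E'
from h import *
d=grab('side','d9.png');e=grab('scene','s9.png')
a=cv2.resize(d['pixels'][200:320,290:410],(400,400),interpolation=cv2.INTER_CUBIC);b=cv2.resize(e['pixels'][140:280,230:370],(400,400),interpolation=cv2.INTER_CUBIC)
cv2.imwrite('pics/h9.png',np.hstack([a,b]))
W=cloud(dict(np.load('pics/w9.png.npz')))
for nm,a,b in(('collar',.0775,.084),('top',.112,.13)):
    P=W[rect(W,a,b,(.46,.54,-.155,-.075))];print(nm,len(P),P.mean(0).round(4) if len(P) else 0,cv2.minAreaRect((P[:,:2]*1000).astype('f4')))
for n,X in(('scene',(cloud(e))),('s0',cloud(dict(np.load('pics/scene0.png.npz'))))):
    for bx in((.55,.7,.2,.36),(.5,.6,-.42,-.33)): P=X[rect(X,.02,.1,bx)];print(n,P.mean(0).round(4))
E
```

```text
t 28.4 p [ 0.5046 -0.1549  0.4216] az 0.1864 z [ 0.002  0.    -1.   ] F [ 1.  -0.5  0.1] g 1.001 q [-0.37  0.04  0.64  1.75 -0.03  1.35  0.46]
fin 861 px [320.  22.] [ 0.478  -0.0085  0.0971] [478.   -7.8] [13.6 27.2] 9.9
fin 200 px [320. 165.] [ 0.4962 -0.1073  0.1108] [ 495.5 -109.7] [23.2 12.2] 29.02
fin 12 px [321. 167.] [ 0.4971 -0.1075  0.1195] [ 497.3 -107.5] [1.8 6. ] 88.13
fin 18 px [316. 171.] [ 0.4946 -0.1115  0.1196] [ 495.  -111.5] [5.9 2.3] 10.49
fin 64 px [324. 180.] [ 0.5013 -0.1164  0.1196] [ 501.9 -115.6] [11.6 12.2] 33.14
fin 15 px [334. 179.] [ 0.5086 -0.1149  0.1195] [ 508.6 -114.6] [2.  7.5] 0.06
fin 20 px [317. 188.] [ 0.497  -0.1234  0.1193] [ 496.7 -123.4] [6.6 3.7] 79.01
fin 693 px [319. 301.] [ 0.517  -0.222   0.1062] [ 517.8 -225.7] [13.6 31.4] 11.06
upper 47 px [319.  47.] [ 0.4799 -0.0208  0.0738] [479.9 -20.8] [13.6  0.5] 10.07
upper 19971 px [319. 173.] [ 0.498  -0.1201  0.0744] [ 503.6 -149.8] [120.3 189.5] 10.49
low 2481 px [320.  58.] [ 0.4813 -0.0274  0.0626] [480.7 -22.6] [29.6 67.8] 9.88
collar 401 [ 0.4968 -0.1081  0.0803] ((497.605712890625, -111.84367370605469), (32.34029769897461, 27.62285614013672), 10.478181838989258)
top 790 [ 0.498  -0.1144  0.1201] ((497.943603515625, -115.01188659667969), (22.525650024414062, 23.446605682373047), 11.457815170288086)
scene [0.6226 0.259  0.0613]
scene [ 0.5567 -0.3611  0.0625]
s0 [0.6226 0.2589 0.0614]
s0 [ 0.5566 -0.3611  0.0622]
```

View pics/h9.png

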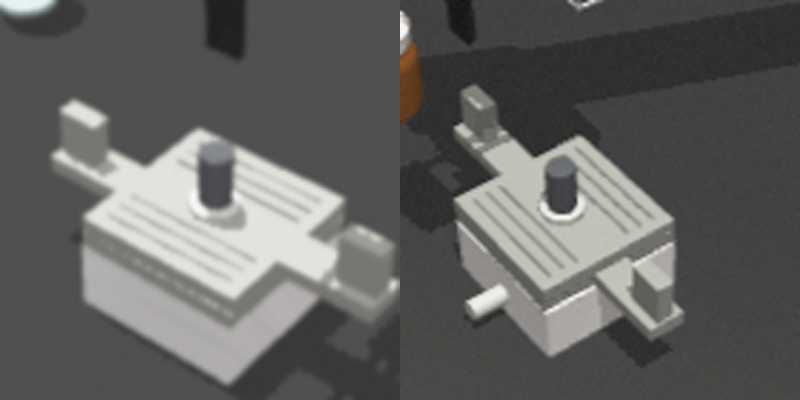

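View pics/w9.png

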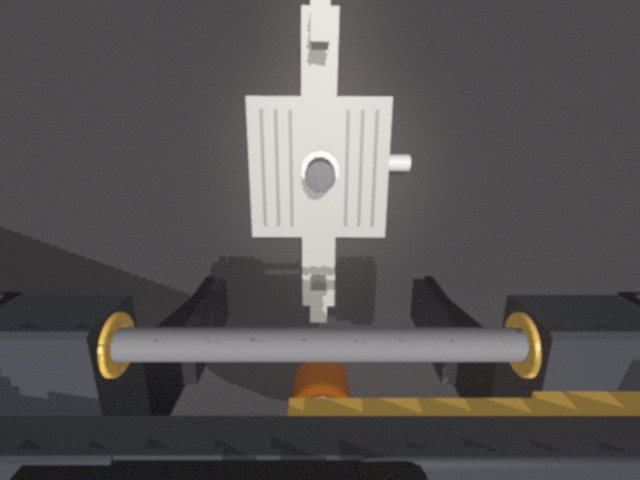

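The collar top is at z=0.080 and the pin top at 0.120, exactly the seated heights. The pin is upright, the plates are flush, the bystanders haven't moved and the gripper is clear. Handing in.

```bash
python3 -c "
from bench import ctrl
print(ctrl.close_job())"
```

```text
the job is handed in; nothing more can be done
None
```

The plates are squared on the base and the middle-sized pin is seated through both. I handed the job in at about 28.4 s, and it reports no verdict.

- **What I did:** I slid the lower plate into line by its fin. That dragged the upper plate, so I measured it again and slid it into line too. Then I took the pin from its stand, lowered it through both plates, let go and moved clear.
- **Plates at the end:** the edges measured about 9.9° (lower) and 10.5° (upper), against about 10.3° for the base. Both hole centres were about (0.497, −0.115 to −0.116), against about (0.4975, −0.115) for the base. The fins are still on their own sides.
- **Pin at the end:** collar top at 0.080 m and pin top at 0.120 m, which are the seated heights. Its top is centred at about (0.498, −0.115), which fits an upright pin.
- **Beaker and jar:** their measured positions did not change beyond about 0.1 mm, and the wrist force stayed within about 6 N in the readings between moves.
- **Disagreements:** the scene and side cameras disagreed by up to about 5 mm, so I relied mainly on the wrist camera, and took the base pose as the two outer cameras shifted to match it.
- **Loose pins:** the loose small and large decoy pins fell over early on, before the gripper came near them. I did not touch them, and they are still lying on the bench.

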